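# Level the soap-pouring stand

## Robot

A 7-joint arm with a two-finger parallel gripper is mounted at the origin on the work surface. World frame = base frame: x ahead of the robot, y to its left, z up, the work surface at z = 0. Lengths are in m, angles in rad, forces in N, time in s.
With the tool pointing down it reaches from about 0.4 to 0.85 m from the base axis. Payload 10.4 kg.
Tool frame: the origin (TCP) lies at the centre of the arm's flange, where the gripper is bolted on; the fingertips stand 182 mm ahead of it and the grasp point (between the pads) lies 164 mm ahead of it (r.hold_point_z is the distance from the TCP to the grasp point, in m); z points along the fingers, y is the direction in which the jaws open and shut (so a half turn about z gives the same grasp; the last joint's range is limited). The gripper opens to 87 mm and grips with 3 to 60 N. Pads are 19 mm wide; open, the fingers measure 117 mm over their backs; the gripper's body (75 mm by 190 mm) begins 51 mm behind the grasp point.
Start: joints at [1.178, 0.332, -0.065, 1.46, 0.022, 1.35, -0.088], TCP at [0.226, -0.583, 0.405] pointing down, gripper open.
Joint ranges: [-2.6, 2.6], [-0.5, 2.12], [-1.47, 1.34], [0.16, 2.42], [-1.27, 4.41], [0.06, 2.06], [-2.6, 2.6]. Speed limits (rad/s): [2.22, 2.22, 2.79, 2.79, 3.14, 3.14, 3.14].

## Interface

Orientations are given as a unit quaternion [x, y, z, w].
In Python, from bench import r, cams, job gives the robot as it stands.
- The arm moves only by the tool carry_out, never from a script. Its argument "rows" is a list of rows, each an object with "jaw": the finger opening in m, from 0 to 0.087; "delta_pos": the shift along the tool's x, y, z in m, a list of three; "yaw": the turn about the tool's z in degrees. A call has 1 to 10 rows; each row shifts and turns the commanded pose from where the row before left it, along the tool's axes as they then stand; what a row does not reach is not made up. A row lasts 1/10 s, in which the tool goes at most 50 mm and 8.59 degrees, less where a joint would pass 70% of its speed; a pose out of reach is approached as far as the arm can. A call is refused whole if a number of a shift passes 0.05 or a number of a turn 8.59, either way. A call with a gripper value outside its range is refused whole. The fingers move at their own pace and stop on an object; "grip_force" is the grip in N (left out, the last holds). Time passes only in rows, so rows that do not move let the fingers close. It gives the time, the measured TCP pose, the force and the opening at its end, in the units of the state.
- r.read_state(): the state, without advancing time (a new reading comes with each control period).
- cams.camera(name): name is "side" or "top" or "wrist"; returns a dict with "img" (420x560x3 uint8, blue, green, red), "mtx" (3x3 intrinsics, pixels), "k1" (the pictures are not rectified: a ray, as slopes to the right and down, at radius r is drawn at 1 + k1 r^2 times it, then the intrinsics apply), "R" (3x3) and "t" (3): a world point X has camera coordinates R X + t. Camera axes: x right, y down, z forward; pixel columns grow to the right and rows downward; lengths in m; the calibration is good to about 2 mm. A picture is of the moment at which its call begins. There is no depth.
- job.close_job(): hands the job in, once; it reports no verdict.
Trained networks look in the newest picture that a camera, given by its name, has taken for a name from the list of things; names that differ only in an ending like _2 or _b are one class to them, and where a whole thing is asked for, a point or a joint stands for the part that bears it (a point fixed in the world has none). Each returns a list of dicts, best first, with "confidence" (0 to 1); they miss things now and then, are a little off and sometimes report something else, mostly with a low value. They report only what shows in the picture. A call takes as long as a camera call. They do not tell look-alikes from the thing itself.
- cams.boxes_of(camera, query): "rect" ([centre column, centre row, width, height] as shares, 0 to 1, of the picture: columns of its width, rows of its height, round what is visible of it).
- cams.outline_of(camera, query): "pixels" (420x560 bool, what is visible of it) and "rect" ([centre column, centre row, width, height] as shares, 0 to 1, of the picture: columns of its width, rows of its height, round what is visible of it).
The state is a dict: "time": time; "joint_positions": joint angles; "joint_vel": joint speeds; "joint_torque": joint torques, N m; "ee_pos": TCP position; "eef_rot": TCP orientation; "ft_force": force on the tool from outside, world axes, zero at the start; "torque": the same for the moment, N m; "width": finger opening in m.
Only numpy, scipy, OpenCV 4.12 (cv2) and the standard library are available. Lean on these libraries where they do the work, as an engineer would, in place of code of your own. Each camera call takes 0.05 s, during which the arm holds its last target.

## Task

The loaf mould on the pouring stand has to stand level before soap is poured: seat the spirit level in its cradle on the board and let go of it. Then turn the black wing knob of the screw foot until the bubble is centred between its two lines, gripping the knob and pressing it down with about a kilogram's weight so that the foot stays loaded and the screw cannot creep while I tighten its locknut. Finish like that, still holding and pressing the knob with the bubble centred, and leave the soap bars and the oil bottle alone.

Things in the scene. Friction and masses are not known exactly. Their poses are not given: they have to be found in the camera images.
- stand: two steel hinge brackets screwed to the bench, which carry the board. Origin on the bench under the middle of the board; axes as the board's when level.
- board: plywood board 240 (x) x 300 (y) x 18 mm, hinged freely along its +y end. Origin on the hinge line, mid-width, 44 mm above the bench; z up; it reaches from y = 0 to -300 mm, its top at z = +10 mm. An aluminium ear beyond its -y end carries the screw foot at x = 0, y = -340 mm. A wooden loaf mould, 90 x 235 x 72 mm high, is fixed on its +x half (x = +23 to +113 mm).
- cradle (a point): the level's cradle on the board's -x half: the point on the board's top in its middle (board x -60, y -150 mm), axes as the board's. The seat is 30 mm wide (x), 214 mm long (y), held by six wooden cleats 12 mm high, 8 to 10 mm wide, at its two ends only; the middle 140 mm is free of them. The level stands in it along y, either way round.
- level: aluminium spirit level, 200 (x) x 24 (y) x 48 mm (z), 0.3 kg, standing on its 24 mm wide base. Origin in the middle of its underside, x along its length, z up. The middle 66 mm of its length is a step 34 mm high that holds the vial, 60 mm long; grip its sides there, below 34 mm.
- bubble (a joint): place of the bubble in the level's vial: metres from the middle, positive towards the level's +x end; it rises to the higher end, settles in about 1 s, stops at +-0.016. The bubble is 14 mm long and the two lines are 20 mm apart, so it is between them within +-0.003. 1 mm of bubble is 0.5 mrad of tilt.
- knob: black plastic wing knob on the screw foot: a bar 50 (x) x 14 (y) x 32 mm high on a thin stem. Origin on the screw's axis at the board's top, x along the bar, z up; the bar spans z = 19 to 51 mm. Right-hand thread, 4 mm a turn: clockwise from above raises the board's -y end (3.75 mm of bubble per rad); friction 0.08 N m. It keeps its height over the bench as it turns.
- wing (a point): the middle of the wing knob's bar, the point to grip: on the screw's axis, 37 mm above the board's top; axes as the knob's.
- foot: round rubber foot plate, 50 mm across, 8 mm thick, on the bench under the screw's ball end. Origin at the centre of its underside. Unpressed it carries about 9 N. It gives a little under load (10 N of push moves the bubble some 1.3 mm), so read the bubble while pressing. At the start the board's -y end is low.
- soap_a: bar of soap in a paper band, 85 x 56 x 28 mm, lying on the bench; leave alone. Origin under its centre.
- soap_b: bar of soap in a paper band, 85 x 56 x 28 mm, lying on the bench; leave alone. Origin under its centre.
- oil: amber oil bottle, 40 mm across, 105 mm high, standing on the bench; leave alone. Origin under its centre.
Not all that is in view belongs to the job. There is more than one size of the level; the one meant has the size given above.

How it is judged:
By the outcome, as a careful person would: the job done as asked, in the order asked, and still so for the second after the job is handed in, while the arm keeps its last pose, push and grip.
It also fails if it takes over 67 s, if anything falls off the work surface, if the arm or the gripper's body presses on something with over 40 N, if the wrist force passes 120 N, or if a joint passes its speed limit or range.

## Working session

There is one attempt and no reset: what is moved stays moved. The work goes in short steps, Python scripts to look and compute and a tool call to move; the robot and the scene stay as the last step left them, time stands still between calls to the robot, and variables do not carry over. Pictures are saved under pics/ and viewed, and the job is handed in when it is done.

Besides the shell and the picture viewer there is one more tool, called after "Emit:" as name(argument=value, ...), one argument or row to a line, values as JSON. carry_out: Moves the arm, as the interface text tells. Its arguments: {"type":"object","properties":{"rows":{"type":"array"},"grip_force":{"type":"number"}},"required":["rows"]}

```bash
mkdir -p pics; ls; python3 - <<'E'
from bench import r,cams,job
import cv2
s=r.read_state();print({k:s[k] for k in('time','ee_pos','eef_rot','ft_force','width')},r.hold_point_z)
for n in('side','top','wrist'):
    c=cams.camera(n);cv2.imwrite(f'pics/{n}0.png',c['img']);print(n,c['mtx'].tolist(),c['k1'],c['R'].round(4).tolist(),c['t'])
    for q in('level','knob','cradle','board','foot','soap_a','oil'):
        print(q,[(round(d['confidence'],2),[round(v,3) for v in d['rect']]) for d in cams.boxes_of(n,q)])
E
```

```text
pics
{'time': 0.0, 'ee_pos': array([ 0.22585323, -0.58264052,  0.40396892]), 'eef_rot': array([ 9.82954775e-01,  1.83846243e-01, -1.75004087e-04, -6.62112993e-04]), 'ft_force': array([ 0.02956125, -0.05721559, -0.90688093]), 'width': 0.08663132301220185} 0.1635
side [[499.8429962114528, 0.0, 276.95693145873986], [0.0, 499.8429962114528, 208.05498307909107], [0.0, 0.0, 1.0]] -0.08681041767415142 [[0.9477, -0.3191, -0.0032], [-0.178, -0.5204, -0.8352], [0.2648, 0.7921, -0.55]] [-0.51565665  0.17125085  1.41346101]
level [(0.71, [0.451, 0.428, 0.029, 0.039]), (0.52, [0.431, 0.378, 0.017, 0.059])]
knob [(0.57, [0.598, 0.641, 0.015, 0.048])]
cradle [(0.61, [0.532, 0.573, 0.22, 0.242]), (0.5, [0.516, 0.394, 0.027, 0.066])]
board [(0.73, [0.534, 0.573, 0.222, 0.236])]
foot [(0.73, [0.596, 0.697, 0.029, 0.024])]
soap_a [(0.57, [0.52, 0.848, 0.068, 0.109]), (0.56, [0.568, 0.451, 0.045, 0.047])]
oil [(0.67, [0.514, 0.394, 0.023, 0.074])]
top [[380.6274087945207, 0.0, 272.08014915504464], [0.0, 380.6274087945207, 210.36434557834622], [0.0, 0.0, 1.0]] -0.06493673929455565 [[-0.0106, -0.9999, 0.0071], [-0.9979, 0.0102, -0.0637], [0.0636, -0.0078, -0.9979]] [-0.01547766  0.54319744  1.30807976]
level [(0.98, [0.386, 0.674, 0.144, 0.037]), (0.89, [0.308, 0.539, 0.064, 0.126]), (0.68, [0.227, 0.499, 0.072, 0.025])]
knob []
cradle [(0.92, [0.557, 0.495, 0.201, 0.201])]
board [(0.71, [0.551, 0.488, 0.199, 0.192])]
foot []
soap_a [(0.95, [0.723, 0.588, 0.049, 0.069]), (0.88, [0.381, 0.362, 0.044, 0.068])]
oil [(0.64, [0.31, 0.396, 0.032, 0.032])]
wrist [[344.4678520671044, 0.0, 278.5454514970057], [0.0, 344.4678520671044, 209.03849705910602], [0.0, 0.0, 1.0]] -0.04364100594913571 [[0.3613, -0.9324, -0.0017], [-0.8981, -0.3485, 0.2683], [-0.2508, -0.0954, -0.9633]] [-0.62514398 -0.03230578  0.39155862]
level []
knob [(0.74, [0.472, 0.024, 0.091, 0.048])]
cradle []
board []
foot []
soap_a [(0.95, [0.475, 0.025, 0.094, 0.05])]
oil []
```

View pics/side0.png

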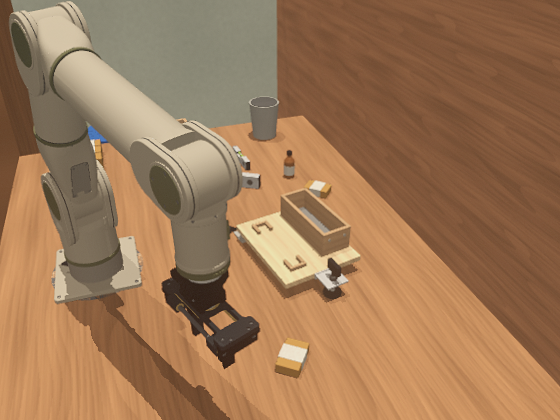

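View pics/top0.png

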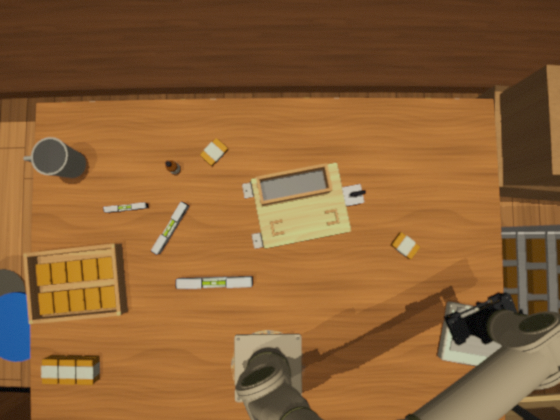

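View pics/wrist0.png

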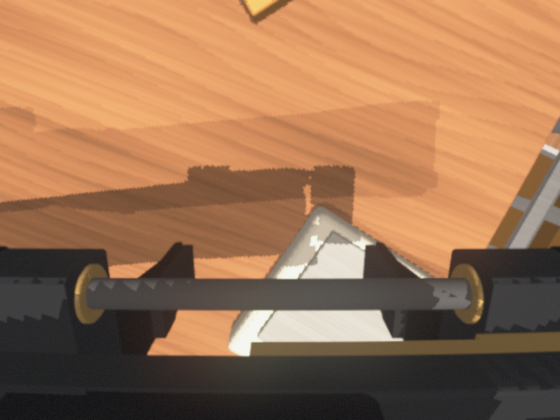

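```bash
cat > h.py <<'E'
from bench import r,cams,job
import numpy as np,cv2
from scipy.spatial.transform import Rotation as Ro
def ray(c,px):
    px=np.asarray(px,float).reshape(-1,2);K=c['mtx'];k=c['k1']
    d=np.c_[(px[:,0]-K[0,2])/K[0,0],(px[:,1]-K[1,2])/K[1,1]]
    u=d.copy()
    for _ in range(20): u=d/(1+k*(u**2).sum(1,keepdims=True))
    v=np.c_[u,np.ones(len(u))]@c['R']
    return -c['R'].T@c['t'],v/np.linalg.norm(v,axis=1,keepdims=True)
def plane(c,px,z):
    o,v=ray(c,px);return o+v*((z-o[2])/v[:,2])[:,None]
def tri(obs):
    A=np.zeros((3,3));b=np.zeros(3)
    L=[]
    for c,px in obs:
        o,v=ray(c,px);v=v[0];P=np.eye(3)-np.outer(v,v);A+=P;b+=P@o;L.append((o,P))
    X=np.linalg.solve(A,b);return X,[np.linalg.norm(P@(X-o)) for o,P in L]
def proj(c,X):
    X=np.atleast_2d(X);Y=X@c['R'].T+c['t'];u=Y[:,:2]/Y[:,2:];u=u*(1+c['k1']*(u**2).sum(1,keepdims=True))
    return u*[c['mtx'][0,0],c['mtx'][1,1]]+[c['mtx'][0,2],c['mtx'][1,2]]
def st():
    s=r.read_state();R=Ro.from_quat(s['eef_rot']);m=R.as_matrix()
    return s,m,s['ee_pos']+m[:,2]*r.hold_point_z
def todelta(target,yaw=None):
    """tool-frame delta for grasp point to target; yaw = wanted world angle of tool y axis (mod 180)"""
    s,m,g=st();d=m.T@(np.asarray(target)-g)
    ang=np.degrees(np.arctan2(m[1,1],m[0,1]))
    out=dict(g=g.round(4),d=d.round(4),yang=round(ang,2),q7=s['joint_positions'][6].round(3),t=s['time'],F=s['ft_force'].round(1),w=s['width'].round(4))
    if yaw is not None:
        w=(ang-yaw+90)%180-90  # tool z down: +yaw about tool z lowers world angle
        out['yaw']=round(w,2)
    return out
def shot(n,name=None,crop=None,f=1):
    c=cams.camera(n);im=c['img']
    if name:
        if crop: x0,y0,x1,y1=crop;im=im[y0:y1,x0:x1]
        cv2.imwrite(f'pics/{name}.png',cv2.resize(im,None,fx=f,fy=f,interpolation=cv2.INTER_CUBIC))
    return c
E
python3 - <<'E'
from h import *
c=shot('top','topcrop',(90,130,370,310),2.8)
m=cams.outline_of('top','level')
for o in m:
    p=o['pixels'];pts=np.argwhere(p)[:,::-1].astype(np.float32)
    rect=cv2.minAreaRect(pts);bx=cv2.boxPoints(rect)
    W=plane(c,bx,0.045);print(o['confidence'],rect,np.linalg.norm(W[1]-W[0]).round(3),np.linalg.norm(W[2]-W[1]).round(3),W.mean(0).round(4),len(pts))
c=shot('side','sidecrop',(200,120,380,310),3)
for o in cams.outline_of('side','level'):
    p=o['pixels'];pts=np.argwhere(p)[:,::-1].astype(np.float32);print(o['confidence'],cv2.minAreaRect(pts),len(pts))
cw=cams.camera('wrist');s,m,g=st();print('cam in tool',m.T@(-cw['R'].T@cw['t']-s['ee_pos']),m.T@cw['R'].T)
E
```

```text
0.94 ((214.0, 281.5), (11.0, 78.0), 90.0) 0.264 0.037 [0.3023 0.1782 0.045 ] 785
0.84 ((125.48463439941406, 207.37693786621094), (5.581562519073486, 43.0400505065918), 82.87498474121094) 0.15 0.019 [0.5567 0.4829 0.045 ] 217
0.63 ((169.8096923828125, 228.29270935058594), (10.063383102416992, 59.00699996948242), 31.184972763061523) 0.201 0.035 [0.4838 0.3284 0.045 ] 546
0.83 ((250.5, 180.5), (15.0, 17.0), 90.0) 261
cam in tool [0.07381101 0.00082861 0.01998575] [[-1.63686799e-04 -9.63341116e-01 -2.68279457e-01]
 [ 9.99998354e-01  3.27029257e-04 -1.78443503e-03]
 [ 1.80675486e-03 -2.68279307e-01  9.63339477e-01]]
```

View pics/topcrop.png

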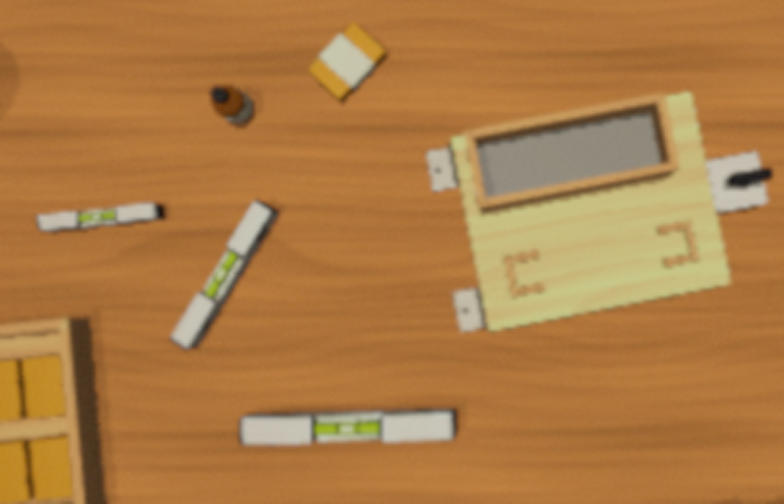

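View pics/sidecrop.png

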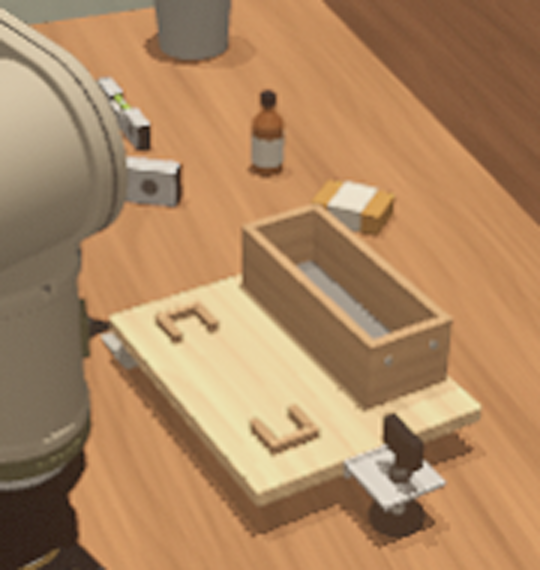

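```bash
python3 - <<'E'
from h import *
c=cams.camera('top')
W=plane(c,[[184.6,204.3],[154.3,251.4]],0.04);d=W[0]-W[1];print(W,np.degrees(np.arctan2(d[1],d[0])),np.linalg.norm(d))
# cradle: ends in crop: left cleat centre (518,275), right (683,245)
k=lambda x,y:[90+x/2.8,130+y/2.8]
C=plane(c,[k(515,275),k(690,244)],0.06);e=C[0]-C[1];print('cradle',C.mean(0),np.degrees(np.arctan2(e[1],e[0])),np.linalg.norm(e))
K=plane(c,[k(748,179)],0.1);print('knob',K)
s,m,g=st();
for p in([0.5,0,0.30],[0.45,0.31,0.26]): print((m.T@(np.array(p)-g)).round(3))
print(todelta([0.5,0,.3]))
E
```

```text
[[0.565482   0.27907898 0.04      ]
 [0.40521973 0.38283537 0.04      ]] -32.91967440834364 0.1909172213488954
cradle [ 0.49763165 -0.13210584  0.06      ] 99.4032338383627 0.21433897533825125
knob [[ 0.58907146 -0.30093345  0.1       ]]
[ 0.466 -0.444 -0.059]
[ 0.532 -0.751 -0.019]Traceback (most recent call last):
  File "<stdin>", line 10, in <module>
  File "h.py", line 29, in todelta
    out=dict(g=g.round(4),d=d.round(4),yang=round(ang,2),q7=s['joint_positions'][6].round(3),t=s['time'],F=s['ft_force'].round(1),w=s['width'].round(4))
                                                                                                                                    ^^^^^^^^^^^^^^^^
AttributeError: 'float' object has no attribute 'round'
```

Emit:
carry_out(
  rows=[
    {"jaw": 0.087,"delta_pos": [0.035,-0.033,-0.005],"yaw": 0},
    {"jaw": 0.087,"delta_pos": [0.035,-0.033,-0.005],"yaw": 0},
    {"jaw": 0.087,"delta_pos": [0.035,-0.033,-0.005],"yaw": 0},
    {"jaw": 0.087,"delta_pos": [0.035,-0.033,-0.005],"yaw": 0},
    {"jaw": 0.087,"delta_pos": [0.035,-0.033,-0.005],"yaw": 0},
    {"jaw": 0.087,"delta_pos": [0.035,-0.033,-0.005],"yaw": 0},
    {"jaw": 0.087,"delta_pos": [0.035,-0.033,-0.005],"yaw": 0},
    {"jaw": 0.087,"delta_pos": [0.035,-0.033,-0.005],"yaw": 0},
    {"jaw": 0.087,"delta_pos": [0.035,-0.033,-0.005],"yaw": 0},
    {"jaw": 0.087,"delta_pos": [0.035,-0.033,-0.005],"yaw": 0},
  ],
)

```text
time: 2.5
ee_pos: [0.4333, -0.1466, 0.4553]
eef_rot: [0.983, 0.184, 0.0, 0.0]
ft_force: [0.9, -0.4, 0.0]
width: 0.0872
```

```bash
sed -i "s/s\['width'\].round(4)/round(float(s['width']),4)/" h.py; python3 - <<'E'
from h import *
print(todelta([0.455,0.33,0.26],57))
s,m,g=st();print(s['joint_positions'].round(2))
E
```

```text
{'g': array([ 0.4334, -0.1467,  0.2918]), 'd': array([ 0.1923, -0.4368,  0.0314]), 'yang': np.float64(-68.82), 'q7': np.float64(-0.95), 't': 2.5, 'F': array([ 0.9, -0.4,  0. ]), 'w': 0.0872, 'yaw': np.float64(54.18)}
[ 0.73 -0.04 -0.48  1.78 -0.02  1.4  -0.95]
```

Emit:
carry_out(
  rows=[
    {"jaw": 0.087,"delta_pos": [0.019,-0.044,0.003],"yaw": 0},
    {"jaw": 0.087,"delta_pos": [0.019,-0.044,0.003],"yaw": 0},
    {"jaw": 0.087,"delta_pos": [0.019,-0.044,0.003],"yaw": 0},
    {"jaw": 0.087,"delta_pos": [0.019,-0.044,0.003],"yaw": 0},
    {"jaw": 0.087,"delta_pos": [0.019,-0.044,0.003],"yaw": 0},
    {"jaw": 0.087,"delta_pos": [0.019,-0.044,0.003],"yaw": 0},
    {"jaw": 0.087,"delta_pos": [0.019,-0.044,0.003],"yaw": 0},
    {"jaw": 0.087,"delta_pos": [0.019,-0.044,0.003],"yaw": 0},
    {"jaw": 0.087,"delta_pos": [0.019,-0.044,0.003],"yaw": 0},
    {"jaw": 0.087,"delta_pos": [0.019,-0.044,0.003],"yaw": 0},
  ],
)

```text
time: 3.5
ee_pos: [0.4512, 0.332, 0.4248]
eef_rot: [0.983, 0.183, 0.0, 0.0]
ft_force: [-0.1, -1.8, 1.0]
width: 0.087
```

Emit:
carry_out(
  rows=[
    {"jaw": 0.087,"delta_pos": [0,0,0],"yaw": 7.74},
    {"jaw": 0.087,"delta_pos": [0,0,0],"yaw": 7.74},
    {"jaw": 0.087,"delta_pos": [0,0,0],"yaw": 7.74},
    {"jaw": 0.087,"delta_pos": [0,0,0],"yaw": 7.74},
    {"jaw": 0.087,"delta_pos": [0,0,0],"yaw": 7.74},
    {"jaw": 0.087,"delta_pos": [0,0,0],"yaw": 7.74},
    {"jaw": 0.087,"delta_pos": [0,0,0],"yaw": 7.74},
    {"jaw": 0.087,"delta_pos": [0,0,0],"yaw": 0},
  ],
)

```text
time: 4.3
ee_pos: [0.4522, 0.3353, 0.4043]
eef_rot: [0.991, -0.129, -0.008, 0.022]
ft_force: [-0.2, 1.0, -0.3]
width: 0.0871
```

```bash
python3 - <<'E'
from h import *
print(todelta([0.485,0.33,0.02],57));s,m,g=st();print(s['joint_positions'].round(2))
c=shot('wrist','w1')
for o in cams.outline_of('wrist','level'):
    print(o['confidence'],cv2.minAreaRect(np.argwhere(o['pixels'])[:,::-1].astype(np.float32)))
E
```

```text
{'g': array([0.4486, 0.3286, 0.241 ]), 'd': array([ 0.0372, -0.0206,  0.2199]), 'yang': np.float64(-104.82), 'q7': np.float64(-2.603), 't': 4.3, 'F': array([-0.2,  1. , -0.3]), 'w': 0.0871, 'yaw': np.float64(18.18)}
[-0.5   0.23 -0.26  1.6   0.07  1.37 -2.6 ]
0.9 ((83.56143951416016, 120.1477279663086), (25.6617374420166, 156.77703857421875), 67.4204330444336)
0.71 ((256.320556640625, 143.8810272216797), (27.332881927490234, 208.09365844726562), 15.986291885375977)
```

View pics/w1.png

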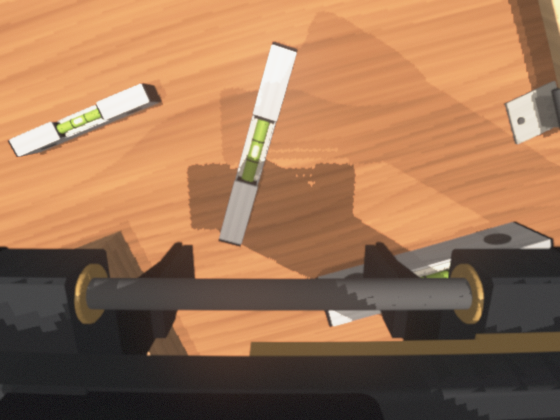

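Emit:
carry_out(
  rows=[
    {"jaw": 0.087,"delta_pos": [0,0,0],"yaw": -8.5},
    {"jaw": 0.087,"delta_pos": [0,0,0],"yaw": -8.5},
    {"jaw": 0.087,"delta_pos": [0,0,0],"yaw": -8.5},
    {"jaw": 0.087,"delta_pos": [0,0,0],"yaw": -8.5},
    {"jaw": 0.087,"delta_pos": [0,0,0],"yaw": -8.5},
    {"jaw": 0.087,"delta_pos": [0,0,0],"yaw": -8.5},
    {"jaw": 0.087,"delta_pos": [0,0,0],"yaw": -8.5},
    {"jaw": 0.087,"delta_pos": [0,0,0],"yaw": -8.5},
    {"jaw": 0.087,"delta_pos": [0,0,0],"yaw": -8.5},
    {"jaw": 0.087,"delta_pos": [0,0,0],"yaw": -8.5},
  ],
)

```text
time: 5.4
ee_pos: [0.4531, 0.334, 0.4055]
eef_rot: [0.817, 0.577, -0.02, 0.009]
ft_force: [0.6, 0.0, 0.1]
width: 0.0867
```

Emit:
carry_out(
  rows=[
    {"jaw": 0.087,"delta_pos": [0,0,0],"yaw": -8.5},
    {"jaw": 0.087,"delta_pos": [0,0,0],"yaw": -8.5},
    {"jaw": 0.087,"delta_pos": [0,0,0],"yaw": -8.5},
    {"jaw": 0.087,"delta_pos": [0,0,0],"yaw": -8.5},
    {"jaw": 0.087,"delta_pos": [0,0,0],"yaw": -8.5},
    {"jaw": 0.087,"delta_pos": [0,0,0],"yaw": -8.5},
    {"jaw": 0.087,"delta_pos": [0,0,0],"yaw": -8.5},
    {"jaw": 0.087,"delta_pos": [0,0,0],"yaw": -8.5},
    {"jaw": 0.087,"delta_pos": [0,0,0],"yaw": -5},
    {"jaw": 0.087,"delta_pos": [0,0,0],"yaw": 0},
  ],
)

```text
time: 6.4
ee_pos: [0.4531, 0.3339, 0.4055]
eef_rot: [0.316, 0.949, -0.021, -0.004]
ft_force: [-1.0, -0.3, 1.0]
width: 0.0869
```

```bash
python3 - <<'E'
from h import *
print(todelta([0.485,0.33,0.02],57));s,m,g=st();print(s['joint_positions'].round(2),s['eef_rot'])
c=shot('wrist','w2')
for o in cams.outline_of('wrist','level'):
    print(o['confidence'],cv2.minAreaRect(np.argwhere(o['pixels'])[:,::-1].astype(np.float32)))
E
```

```text
{'g': array([0.4496, 0.3278, 0.2422]), 'd': array([-0.026 ,  0.0325,  0.2211]), 'yang': np.float64(53.16), 'q7': np.float64(0.098), 't': 6.4, 'F': array([-1. , -0.3,  1. ]), 'w': 0.0869, 'yaw': np.float64(-3.84)}
[-0.24  0.26 -0.57  1.59  0.15  1.38  0.1 ] [ 0.31583834  0.94856597 -0.02118758 -0.00445295]
0.73 ((477.5243835449219, 172.28045654296875), (31.39092254638672, 158.20399475097656), 51.34019088745117)
0.67 ((88.97445678710938, 153.41229248046875), (49.578182220458984, 246.75125122070312), 48.19593811035156)
0.62 ((311.0618896484375, 194.92922973632812), (165.89842224121094, 26.607608795166016), 86.18592071533203)
```

View pics/w2.png

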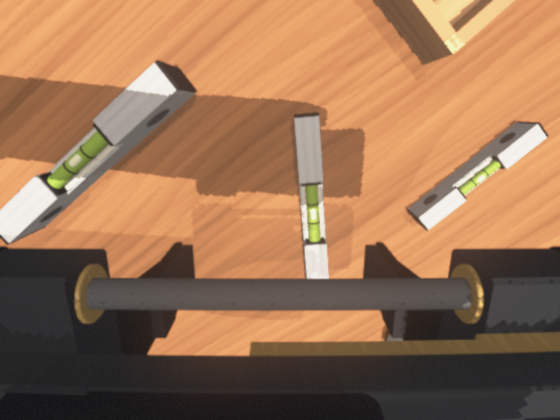

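```bash
cat >> h.py <<'E'
CT=np.array([0.07381101,0.00082861,0.01998575])
CR=np.array([[-1.637e-04,-9.63341e-01,-2.68279e-01],[9.99998e-01,3.27e-04,-1.7844e-03],[1.80675e-03,-2.68279e-01,9.63339e-01]])
def wcam(c,pos,q):
    m=Ro.from_quat(q).as_matrix();R=(m@CR).T;o=np.array(pos)+m@CT
    d=dict(c);d['R']=R;d['t']=-R@o;return d
E
python3 - <<'E'
from h import *
c2=cams.camera('wrist');c1=wcam(c2,[0.4522,0.3353,0.4043],[.991,-.129,-.008,.022])
s,m,g=st();e=wcam(c2,s['ee_pos'],s['eef_rot']);print(np.abs(e['R']-c2['R']).max(),np.abs(e['t']-c2['t']).max())
for a,b in(((263,118),(316,243)),((247,182),(311,183)),((231,242),(307,116))): print(tri([(c1,a),(c2,b)]))
W=plane(c1,[(285,46),(231,242)],.048);d=W[0]-W[1];print(W,W.mean(0),np.linalg.norm(d),np.degrees(np.arctan2(d[1],d[0])))
W2=plane(c2,[(307,116)],.048);print(W2)
E
```

```text
0.003346124891086044 0.001189009675426178
(array([0.5155389 , 0.3167505 , 0.04555463]), [np.float64(0.00010177712427282651), np.float64(0.00010177712427273008)])
(array([0.4601694 , 0.34928688, 0.04510852]), [np.float64(0.0007016187187082609), np.float64(0.000701618718708287)])
(array([0.40466758, 0.38341238, 0.04843925]), [np.float64(0.001478218704617569), np.float64(0.0014782187046176473)])
[[0.57147273 0.28061529 0.048     ]
 [0.40391138 0.38214872 0.048     ]] [0.48769206 0.33138201 0.048     ] 0.19592305599432971 -31.213675041503414
[[0.40530069 0.38476563 0.048     ]]
```

```bash
python3 - <<'E'
from h import *
print(todelta([0.488,0.332,0.10],58.8));print(todelta([0.488,0.332,0.024],58.8))
E
```

```text
{'g': array([0.4495, 0.3279, 0.2419]), 'd': array([-0.0274,  0.0327,  0.1407]), 'yang': np.float64(52.93), 'q7': np.float64(0.095), 't': 6.55, 'F': array([-0.5,  0. , -0.4]), 'w': 0.0867, 'yaw': np.float64(-5.87)}
{'g': array([0.4495, 0.3279, 0.2419]), 'd': array([-0.027 ,  0.036 ,  0.2167]), 'yang': np.float64(52.93), 'q7': np.float64(0.095), 't': 6.55, 'F': array([-0.5,  0. , -0.4]), 'w': 0.0867, 'yaw': np.float64(-5.87)}
```

Emit:
carry_out(
  rows=[
    {"jaw": 0.087,"delta_pos": [-0.009,0.011,0.045],"yaw": 0},
    {"jaw": 0.087,"delta_pos": [-0.009,0.011,0.045],"yaw": 0},
    {"jaw": 0.087,"delta_pos": [-0.009,0.011,0.045],"yaw": 0},
    {"jaw": 0.087,"delta_pos": [0,0,0],"yaw": -6},
    {"jaw": 0.087,"delta_pos": [0,0,0],"yaw": 0},
    {"jaw": 0.087,"delta_pos": [0,0,0],"yaw": 0},
  ],
)

```text
time: 7.15
ee_pos: [0.4913, 0.3398, 0.2697]
eef_rot: [0.268, 0.963, -0.021, -0.005]
ft_force: [0.8, 0.6, 0.3]
width: 0.087
```

```bash
python3 - <<'E'
from h import *
print(todelta([0.488,0.332,0.024],58.8))
c=shot('wrist','w3')
E
```

```text
{'g': array([0.4879, 0.3337, 0.1063]), 'd': array([-0.0009,  0.0022,  0.0823]), 'yang': np.float64(58.91), 'q7': np.float64(0.157), 't': 7.15, 'F': array([0.8, 0.6, 0.3]), 'w': 0.087, 'yaw': np.float64(0.11)}
```

View pics/w3.png

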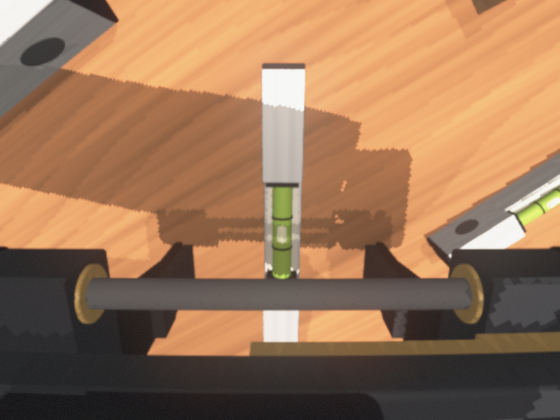

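```bash
python3 - <<'E'
from h import *
c=cams.camera('wrist');s,m,g=st()
for p in((284,66),(284,184),(282,275)): X=plane(c,[p],.048)[0];print(X, m.T@(X-g))
E
```

```text
[0.40442772 0.38478074 0.048     ] [0.09804959 0.00318688 0.05851203]
[0.46114091 0.35091492 0.048     ] [0.03199492 0.00339949 0.05864026]
[0.51167189 0.31926908 0.048     ] [-0.02761769  0.00232897  0.05880979]
```

Emit:
carry_out(
  rows=[
    {"jaw": 0.087,"delta_pos": [-0.001,0.002,0.028],"yaw": 0},
    {"jaw": 0.087,"delta_pos": [0,0,0.028],"yaw": 0},
    {"jaw": 0.087,"delta_pos": [0,0,0.026],"yaw": 0},
    {"jaw": 0.087,"delta_pos": [0,0,0],"yaw": 0},
  ],
)

```text
time: 7.65
ee_pos: [0.4915, 0.3376, 0.1863]
eef_rot: [0.267, 0.963, -0.021, -0.005]
ft_force: [-0.4, -0.4, 0.5]
width: 0.0868
```

Emit:
carry_out(
  rows=[
    {"jaw": 0.0,"delta_pos": [0,0,0],"yaw": 0},
    {"jaw": 0.0,"delta_pos": [0,0,0],"yaw": 0},
    {"jaw": 0.0,"delta_pos": [0,0,0],"yaw": 0},
    {"jaw": 0.0,"delta_pos": [0,0,0],"yaw": 0},
    {"jaw": 0.0,"delta_pos": [0,0,0],"yaw": 0},
    {"jaw": 0.0,"delta_pos": [0,0,0],"yaw": 0},
    {"jaw": 0.0,"delta_pos": [0,0,0],"yaw": 0},
  ],
  grip_force=25,
)

```text
time: 8.35
ee_pos: [0.4912, 0.3375, 0.1867]
eef_rot: [0.266, 0.964, -0.022, -0.005]
ft_force: [0.2, -0.3, 0.3]
width: 0.039
```

```bash
python3 - <<'E'
from h import *
print(todelta([0.488,0.332,0.25],10));s,m,g=st();print(s['joint_positions'].round(2),s['torque'],m.round(4))
c=shot('wrist','w4')
E
```

```text
{'g': array([0.4876, 0.3311, 0.0234]), 'd': array([-1.000e-04, -9.200e-03, -2.265e-01]), 'yang': np.float64(59.11), 'q7': np.float64(0.119), 't': 8.35, 'F': array([ 0.2, -0.3,  0.3]), 'w': 0.039, 'yaw': np.float64(49.11)}
[-0.28  0.55 -0.51  1.71  0.32  1.01  0.12] [ 0.06103256 -0.18783743 -0.02517969] [[-0.8582  0.5128 -0.0221]
 [ 0.5133  0.8573 -0.039 ]
 [-0.001  -0.0449 -0.999 ]]
```

View pics/w4.png

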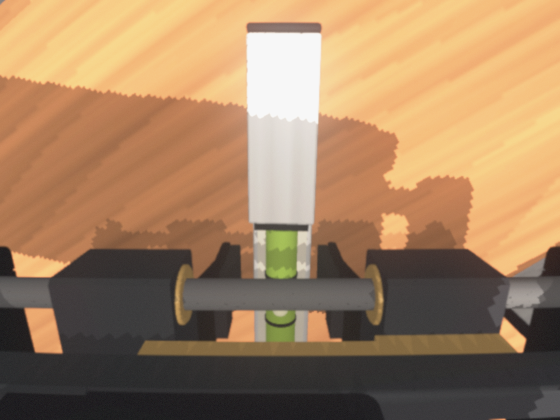

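Emit:
carry_out(
  rows=[
    {"jaw": 0.0,"delta_pos": [0,0,0],"yaw": 0},
    {"jaw": 0.0,"delta_pos": [0,0,0],"yaw": 0},
    {"jaw": 0.0,"delta_pos": [0,0,0],"yaw": 0},
    {"jaw": 0.0,"delta_pos": [0,0,0],"yaw": 0},
    {"jaw": 0.0,"delta_pos": [0,0,0],"yaw": 0},
    {"jaw": 0,"delta_pos": [0,0,-0.02],"yaw": 0},
    {"jaw": 0,"delta_pos": [0,0,-0.04],"yaw": 0},
    {"jaw": 0,"delta_pos": [0,0,-0.04],"yaw": 0},
    {"jaw": 0,"delta_pos": [0,0,-0.03],"yaw": 0},
    {"jaw": 0,"delta_pos": [0,0,0],"yaw": 0},
  ],
)

```text
time: 9.4
ee_pos: [0.4947, 0.3434, 0.3208]
eef_rot: [0.266, 0.964, -0.019, -0.003]
ft_force: [1.3, 0.4, -2.8]
width: 0.0237
```

```bash
python3 - <<'E'
from h import *
print(todelta([0.498,-0.05,0.17],9.4));s,m,g=st();print(s['joint_positions'].round(2),s['torque'])
c=shot('wrist','w5')
c=shot('top','t5',(90,130,370,310),2.8)
E
```

```text
{'g': array([0.4919, 0.3375, 0.1574]), 'd': array([-0.2042, -0.3297,  0.0012]), 'yang': np.float64(59.11), 'q7': np.float64(0.18), 't': 9.4, 'F': array([ 1.3,  0.4, -2.8]), 'w': 0.0237, 'yaw': np.float64(49.71)}
[-0.25  0.41 -0.56  1.59  0.24  1.24  0.18] [ 0.21139264 -0.22797711 -0.01667412]
```

View pics/w5.png

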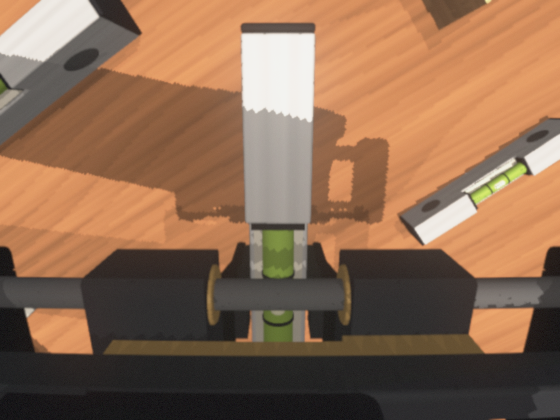

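View pics/t5.png

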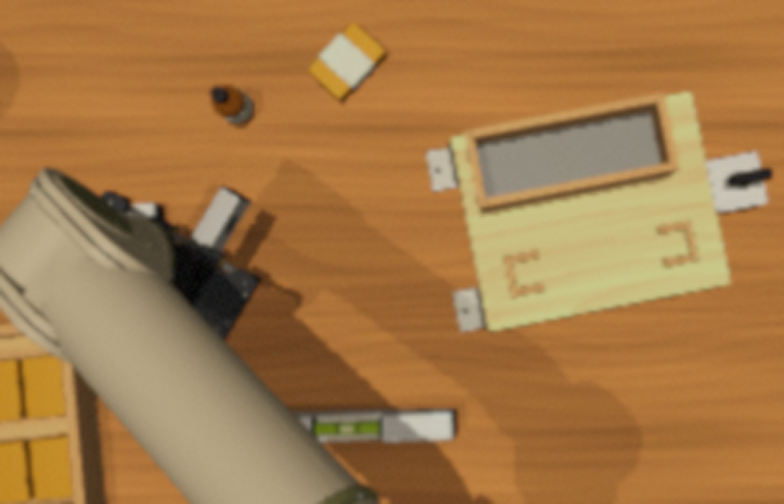

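```bash
python3 - <<'E'
from h import *
x=todelta([0.438,-0.197,0.27],9.4);print(x,x['d']/12)
E
```

```text
{'g': array([0.4903, 0.3358, 0.1527]), 'd': array([-0.2288, -0.4889, -0.0948]), 'yang': np.float64(59.11), 'q7': np.float64(0.179), 't': 9.5, 'F': array([-0.4, -0.3, -3.6]), 'w': 0.024, 'yaw': np.float64(49.71)} [-0.01906667 -0.04074167 -0.0079    ]
```

Emit:
carry_out(
  rows=[
    {"jaw": 0.0,"delta_pos": [-0.019,-0.04,-0.012],"yaw": 0},
    {"jaw": 0.0,"delta_pos": [-0.019,-0.041,-0.012],"yaw": 0},
    {"jaw": 0.0,"delta_pos": [-0.019,-0.041,-0.012],"yaw": 0},
    {"jaw": 0.0,"delta_pos": [-0.019,-0.041,-0.012],"yaw": 0},
    {"jaw": 0.0,"delta_pos": [-0.019,-0.041,-0.012],"yaw": 0},
    {"jaw": 0.0,"delta_pos": [-0.019,-0.041,-0.012],"yaw": 0},
    {"jaw": 0.0,"delta_pos": [-0.019,-0.041,-0.012],"yaw": 0},
    {"jaw": 0.0,"delta_pos": [-0.019,-0.041,-0.011],"yaw": 0},
    {"jaw": 0.0,"delta_pos": [-0.019,-0.041,0],"yaw": 0},
    {"jaw": 0.0,"delta_pos": [-0.019,-0.041,0],"yaw": 0},
  ],
)

```text
time: 10.5
ee_pos: [0.4486, -0.104, 0.4284]
eef_rot: [0.266, 0.964, -0.022, -0.007]
ft_force: [2.2, 0.1, -2.8]
width: 0.0236
```

Emit:
carry_out(
  rows=[
    {"jaw": 0.0,"delta_pos": [-0.019,-0.041,0],"yaw": 0},
    {"jaw": 0.0,"delta_pos": [-0.019,-0.041,0],"yaw": 0},
    {"jaw": 0.0,"delta_pos": [0,0,0],"yaw": 8.3},
    {"jaw": 0.0,"delta_pos": [0,0,0],"yaw": 8.3},
    {"jaw": 0.0,"delta_pos": [0,0,0],"yaw": 8.3},
    {"jaw": 0.0,"delta_pos": [0,0,0],"yaw": 8.3},
    {"jaw": 0.0,"delta_pos": [0,0,0],"yaw": 8.3},
    {"jaw": 0.0,"delta_pos": [0,0,0],"yaw": 8.2},
    {"jaw": 0.0,"delta_pos": [0,0,0],"yaw": 0},
    {"jaw": 0.0,"delta_pos": [0,0,0],"yaw": 0},
  ],
)

```text
time: 11.5
ee_pos: [0.4399, -0.1918, 0.4323]
eef_rot: [0.645, 0.764, -0.023, 0.003]
ft_force: [-0.7, -0.9, -2.8]
width: 0.0241
```

```bash
python3 - <<'E'
from h import *
print(todelta([0.438,-0.197,0.27],9.4));s,m,g=st();print(s['joint_positions'].round(2),m.round(3))
c=shot('wrist','w6');cv2.imwrite('pics/w6b.png',cv2.resize(c['img'][0:260,200:560],None,fx=2.2,fy=2.2,interpolation=cv2.INTER_CUBIC))
E
```

```text
{'g': array([ 0.4359, -0.1981,  0.269 ]), 'd': array([ 0.0007,  0.0022, -0.0011]), 'yang': np.float64(9.63), 'q7': np.float64(0.459), 't': 11.5, 'F': array([-0.7, -0.9, -2.8]), 'w': 0.0241, 'yaw': np.float64(0.23)}
[ 0.44  0.01 -0.14  1.78  0.05  1.37  0.46] [[-0.168  0.985 -0.025]
 [ 0.985  0.167 -0.038]
 [-0.034 -0.031 -0.999]]
```

View pics/w6.png

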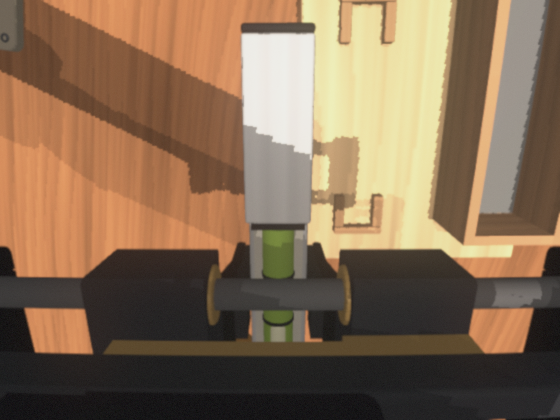

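View pics/w6b.png

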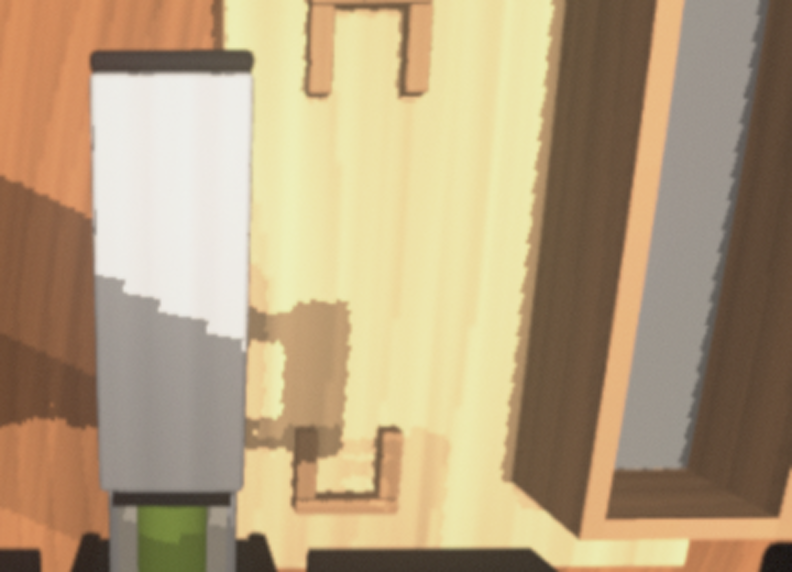

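```bash
python3 - <<'E'
from h import *
c=cams.camera('wrist');s,m,g=st()
k=lambda x,y:(200+(x+.5)/2.2-.5,(y+.5)/2.2-.5)
for zn,zf in((.064,.066),(.060,.064),(.063,.065)):
    N=plane(c,[k(316,497),k(383,497)],zn);F=plane(c,[k(333,3),k(407,3)],zf)
    n,f=N.mean(0),F.mean(0);d=f-n
    C=(n+f)/2;t=m.T@(C-g)
    print(zn,np.linalg.norm(N[1]-N[0]).round(4),np.linalg.norm(F[1]-F[0]).round(4),np.linalg.norm(d).round(4),'C',C.round(4),'ang',np.degrees(np.arctan2(d[1],d[0])).round(2))
# level as held: ends / centre
for p in((279,27),(243.5,35),(313.5,35),(279,227)): X=plane(c,[p],g[2]+.025)[0];print((m.T@(X-g)).round(4))
for h in (.0205,.0245,.0285):
    o,v=ray(c,[(279,27),(248,218),(310,218)]);P=(o-g)@m;V=v@m
    print(h,[ (P+V[i]*((-h-P[2])/V[i,2])).round(4).tolist() for i in range(3)])
E
```

```text
0.064 0.0323 0.0299 0.213 C [ 0.502  -0.1283  0.065 ] ang 101.13
0.06 0.0327 0.0301 0.215 C [ 0.5027 -0.1287  0.062 ] ang 101.24
0.063 0.0324 0.03 0.2136 C [ 0.5022 -0.1284  0.064 ] ang 101.13
[ 0.0985  0.0006 -0.0284]
[ 0.0964 -0.0103 -0.028 ]
[ 0.0962  0.0112 -0.0286]
[ 0.0336  0.0007 -0.0262]
0.0205 [[0.1003, 0.0006, -0.0205], [0.0353, -0.0109, -0.0205], [0.0353, 0.0122, -0.0205]]
0.0245 [[0.0994, 0.0006, -0.0245], [0.0365, -0.0105, -0.0245], [0.0365, 0.0118, -0.0245]]
0.0285 [[0.0985, 0.0006, -0.0285], [0.0377, -0.0101, -0.0285], [0.0377, 0.0115, -0.0285]]
```

```bash
python3 - <<'E'
from h import *
c=cams.camera('wrist')
k=lambda x,y:(200+(x+.5)/2.2-.5,(y+.5)/2.2-.5)
def a(p,q,z1,z2):
    W=np.r_[plane(c,[k(*p)],z1),plane(c,[k(*q)],z2)];d=W[1]-W[0];return W.round(4).tolist(),np.degrees(np.arctan2(d[1],d[0])).round(2),np.linalg.norm(d)
# mould top-left edge, near corner and far
print(a((583,538),(656,0),.123,.125)); print(a((611,519),(684,0),.123,.125))
# board -y edge: (690,540..565)
print(a((300,512),(398,512),.063,.063))
t=todelta([0.502,-0.1284,.12],10.8);print(t)
E
python3 - <<'E'
import cv2
im=cv2.imread('pics/w6.png')
a=cv2.resize(im[175:260,310:410],None,fx=7,fy=7,interpolation=cv2.INTER_NEAREST);cv2.imwrite('pics/w6c.png',a)
E
```

```text
([[0.6052, -0.2145, 0.123], [0.5673, -0.022, 0.125]], np.float64(101.12), np.float64(0.1961995081304279))
([[0.6137, -0.2045, 0.123], [0.5768, -0.0202, 0.125]], np.float64(101.34), np.float64(0.18805566728408515))
([[0.5012, -0.2452, 0.063], [0.5483, -0.2368, 0.063]], np.float64(10.17), np.float64(0.04780198691906115))
{'g': array([ 0.4363, -0.1981,  0.2699]), 'd': array([0.0629, 0.0807, 0.1455]), 'yang': np.float64(9.54), 'q7': np.float64(0.457), 't': 11.65, 'F': array([ 0.1,  0.3, -3.1]), 'w': 0.0242, 'yaw': np.float64(-1.26)}
```

View pics/w6c.png

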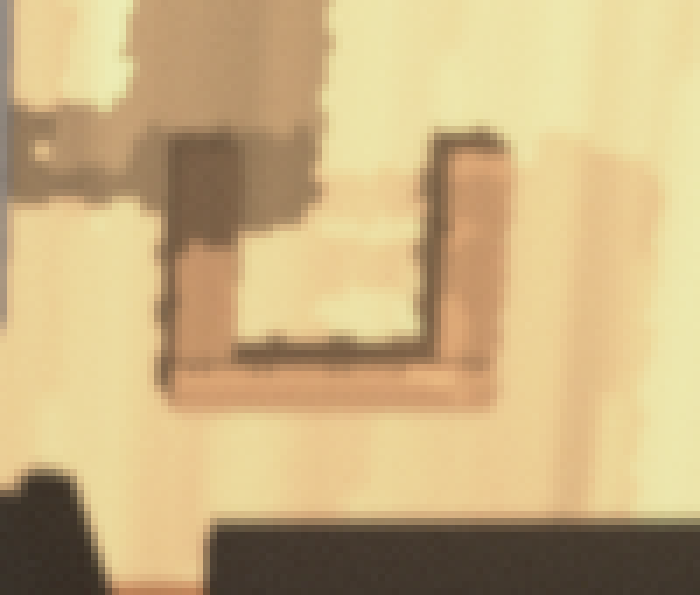

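Emit:
carry_out(
  rows=[
    {"jaw": 0.0,"delta_pos": [0.031,0.04,0],"yaw": 0},
    {"jaw": 0.0,"delta_pos": [0.032,0.04,0],"yaw": 0},
    {"jaw": 0.0,"delta_pos": [0,0,0],"yaw": -1.6},
    {"jaw": 0.0,"delta_pos": [0,0,0.045],"yaw": 0},
    {"jaw": 0.0,"delta_pos": [0,0,0.045],"yaw": 0},
    {"jaw": 0.0,"delta_pos": [0,0,0.045],"yaw": 0},
    {"jaw": 0.0,"delta_pos": [0,0,0],"yaw": 0},
    {"jaw": 0.0,"delta_pos": [0,0,0],"yaw": 0},
  ],
)

```text
time: 12.45
ee_pos: [0.5047, -0.1232, 0.2953]
eef_rot: [0.635, 0.772, -0.022, 0.004]
ft_force: [0.3, 0.1, -2.1]
width: 0.024
```

```bash
python3 - <<'E'
from h import *
print(todelta([0.5017,-0.1285,.09],11.2))
c=shot('wrist','w7');c=shot('top','t7',(220,150,380,260),4.5)
E
```

```text
{'g': array([ 0.501 , -0.1296,  0.132 ]), 'd': array([0.0023, 0.0022, 0.0419]), 'yang': np.float64(11.05), 'q7': np.float64(0.267), 't': 12.45, 'F': array([ 0.3,  0.1, -2.1]), 'w': 0.024, 'yaw': np.float64(-0.15)}
```

View pics/w7.png

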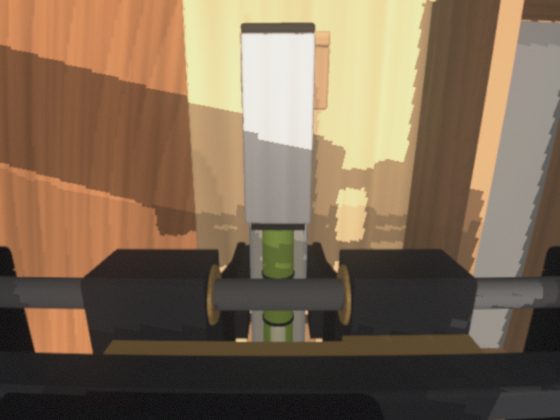

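View pics/t7.png

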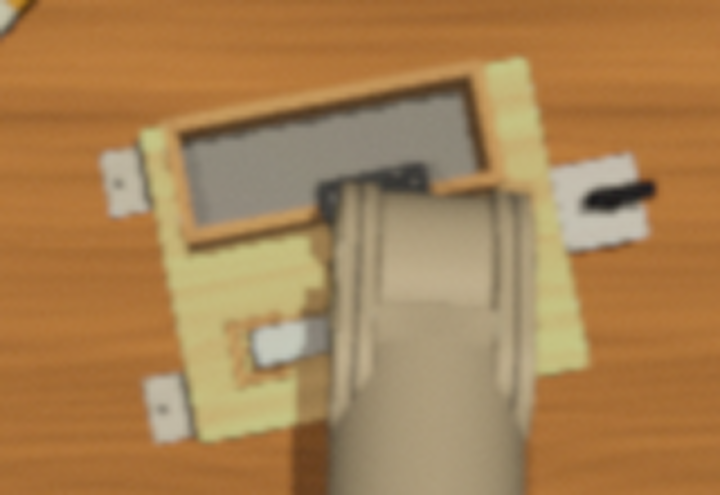

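Emit:
carry_out(
  rows=[
    {"jaw": 0.0,"delta_pos": [0.003,0.002,0],"yaw": 0},
    {"jaw": 0.0,"delta_pos": [0,0,0.02],"yaw": 0},
    {"jaw": 0.0,"delta_pos": [0,0,0.02],"yaw": 0},
    {"jaw": 0.0,"delta_pos": [0,0,0],"yaw": 0},
    {"jaw": 0.0,"delta_pos": [0,0,0],"yaw": 0},
  ],
)

```text
time: 13.05
ee_pos: [0.5055, -0.1213, 0.2557]
eef_rot: [0.636, 0.772, -0.022, 0.004]
ft_force: [0.2, -0.6, -3.0]
width: 0.0237
```

```bash
python3 - <<'E'
from h import *
print(todelta([0.5017,-0.1285,.08],11.2))
c=shot('wrist','w8');
k=lambda x,y:(200+(x+.5)/2.2-.5,(y+.5)/2.2-.5)
cv2.imwrite('pics/w8b.png',cv2.resize(c['img'][0:260,160:400],None,fx=3,fy=2.3,interpolation=cv2.INTER_CUBIC))
c=shot('side','s8',(200,180,380,310),4)
E
```

```text
{'g': array([ 0.5021, -0.1277,  0.0923]), 'd': array([-0.0003, -0.0002,  0.0124]), 'yang': np.float64(11.0), 'q7': np.float64(0.246), 't': 13.05, 'F': array([ 0.2, -0.6, -3. ]), 'w': 0.0237, 'yaw': np.float64(-0.2)}
```

View pics/w8b.png

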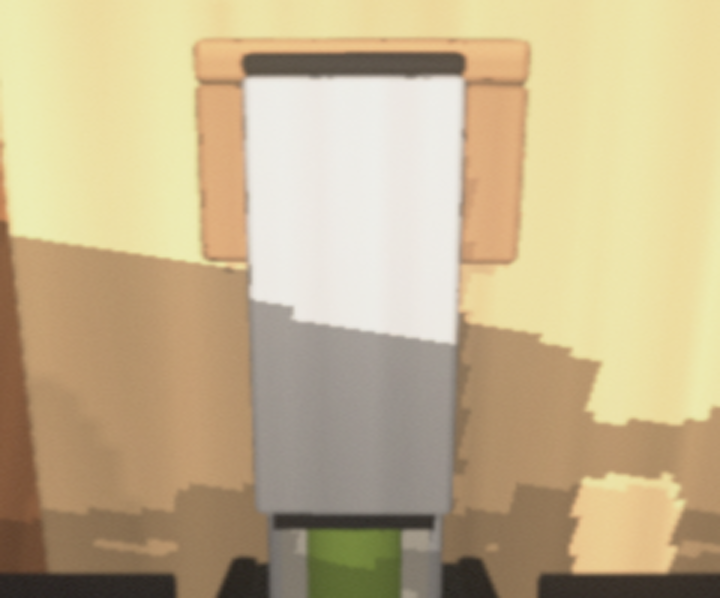

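View pics/s8.png

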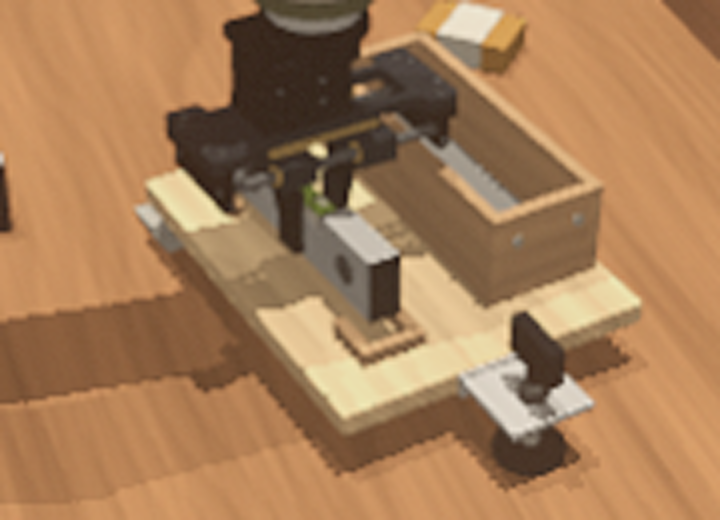

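```bash
python3 - <<'E'
from h import *
c=cams.camera('wrist');s,m,g=st()
q=lambda x,y:(160+x/3-.3,y/2.3-.3)
for p in((195,84),(528,84),(361,84),(361,40),(204,260),(517,262)):
    X=plane(c,[q(*p)],.0655)[0];print(p,X.round(4),(m.T@(X-g)).round(4))
b=np.array([np.cos(np.radians(101.2)),np.sin(np.radians(101.2)),0])
F=plane(c,[q(361,84)],.0655)[0];print('C from far end',F-b*.107)
E
```

```text
(195, 84) [ 0.4585 -0.0287  0.0655] [ 0.1066 -0.0234  0.024 ]
(528, 84) [ 0.5072 -0.0194  0.0655] [0.1064 0.0261 0.0227]
(361, 84) [ 0.4829 -0.0241  0.0655] [0.1064 0.0014 0.0233]
(361, 40) [ 0.4814 -0.0165  0.0655] [0.1142 0.0014 0.0231]
(204, 260) [ 0.4649 -0.0614  0.0655] [ 0.0733 -0.0234  0.0252]
(517, 262) [ 0.5133 -0.0524  0.0655] [0.0729 0.0259 0.0238]
C from far end [ 0.50363936 -0.1290929   0.0655    ]
```

Emit:
carry_out(
  rows=[
    {"jaw": 0.0,"delta_pos": [0,0.0013,0.005],"yaw": 0},
    {"jaw": 0.0,"delta_pos": [0,0,0.004],"yaw": 0},
    {"jaw": 0.0,"delta_pos": [0,0,0],"yaw": 0},
    {"jaw": 0.0,"delta_pos": [0,0,0],"yaw": 0},
  ],
)

```text
time: 13.6
ee_pos: [0.506, -0.1216, 0.2452]
eef_rot: [0.636, 0.772, -0.022, 0.004]
ft_force: [1.4, 0.2, -3.2]
width: 0.0242
```

```bash
python3 - <<'E'
from h import *
print(todelta([0.5030,-0.1285,.08],11.2))
c=shot('wrist','w9')
cv2.imwrite('pics/w9b.png',cv2.resize(c['img'][0:260,160:400],None,fx=3,fy=2.3,interpolation=cv2.INTER_CUBIC))
E
```

```text
{'g': array([ 0.5023, -0.1279,  0.0818]), 'd': array([-0.0007,  0.0006,  0.0018]), 'yang': np.float64(10.99), 'q7': np.float64(0.242), 't': 13.6, 'F': array([ 1.4,  0.2, -3.2]), 'w': 0.0242, 'yaw': np.float64(-0.21)}
```

View pics/w9b.png

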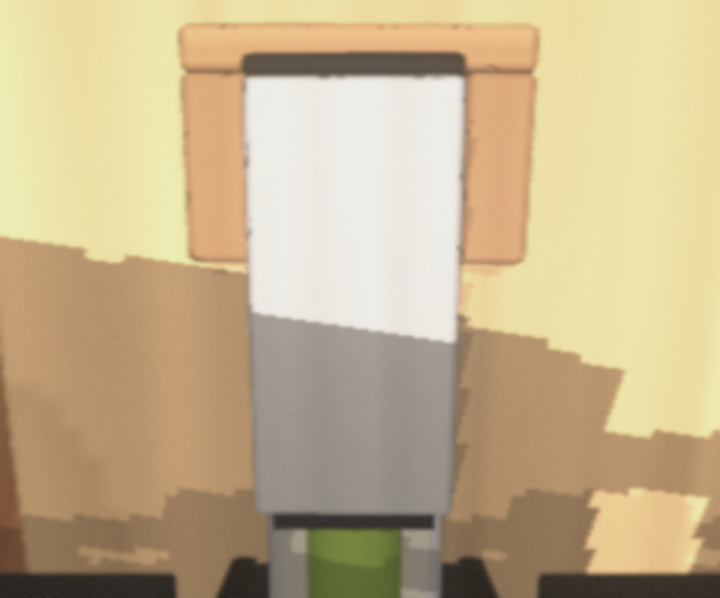

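Emit:
carry_out(
  rows=[
    {"jaw": 0.0,"delta_pos": [0,0.0008,0.001],"yaw": 0},
    {"jaw": 0.0,"delta_pos": [0,0,0.001],"yaw": 0},
    {"jaw": 0.0,"delta_pos": [0,0,0],"yaw": 0},
  ],
)

```text
time: 13.95
ee_pos: [0.5069, -0.1216, 0.2434]
eef_rot: [0.636, 0.771, -0.022, 0.004]
ft_force: [0.4, -0.6, -0.7]
width: 0.0235
```

```bash
python3 - <<'E'
from h import *
print(todelta([0.5030,-0.1285,.08],11.2));print(r.read_state()['torque'])
E
```

```text
{'g': array([ 0.5033, -0.128 ,  0.08  ]), 'd': array([-0.0004, -0.0004,  0.0001]), 'yang': np.float64(10.98), 'q7': np.float64(0.24), 't': 13.95, 'F': array([ 0.4, -0.6, -0.7]), 'w': 0.0235, 'yaw': np.float64(-0.22)}
[ 0.13951909 -0.1628775   0.0248212 ]
```

Emit:
carry_out(
  rows=[
    {"jaw": 0.06,"delta_pos": [0,0,0],"yaw": 0},
    {"jaw": 0.06,"delta_pos": [0,0,0],"yaw": 0},
    {"jaw": 0.06,"delta_pos": [0,0,0],"yaw": 0},
    {"jaw": 0.06,"delta_pos": [0,0,0],"yaw": 0},
    {"jaw": 0.06,"delta_pos": [0,0,0],"yaw": 0},
    {"jaw": 0.06,"delta_pos": [0,0,-0.02],"yaw": 0},
    {"jaw": 0.06,"delta_pos": [0,0,-0.04],"yaw": 0},
    {"jaw": 0.06,"delta_pos": [0,0,-0.045],"yaw": 0},
    {"jaw": 0.06,"delta_pos": [-0.03,0,-0.03],"yaw": 0},
    {"jaw": 0.06,"delta_pos": [-0.03,0,0],"yaw": 0},
  ],
)

```text
time: 14.95
ee_pos: [0.5225, -0.1751, 0.3856]
eef_rot: [0.635, 0.772, -0.02, 0.008]
ft_force: [0.7, -0.2, -0.3]
width: 0.06
```

```bash
python3 - <<'E'
from h import *
print(todelta([0.5030,-0.1285,.08],11.2));s,m,g=st();print(s['joint_positions'].round(2),m.round(3))
c=shot('wrist','w10')
c=shot('side','s10',(200,180,380,310),4)
E
```

```text
{'g': array([ 0.5202, -0.1818,  0.2222]), 'd': array([ 0.0609, -0.0035,  0.1401]), 'yang': np.float64(11.12), 'q7': np.float64(0.379), 't': 14.95, 'F': array([ 0.7, -0.2, -0.3]), 'w': 0.06, 'yaw': np.float64(-0.08)}
[ 0.4   0.19 -0.19  1.68  0.08  1.28  0.38] [[-0.193  0.981 -0.014]
 [ 0.98   0.193 -0.041]
 [-0.038 -0.022 -0.999]]
```

View pics/w10.png

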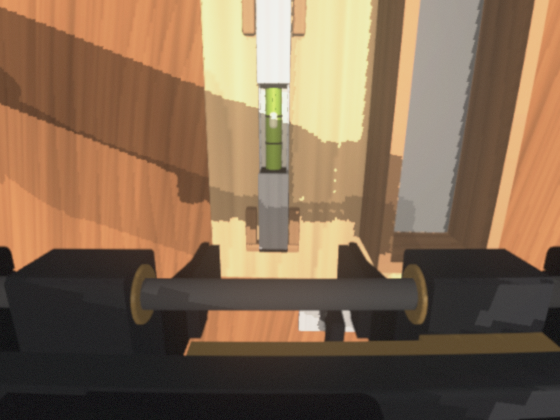

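View pics/s10.png

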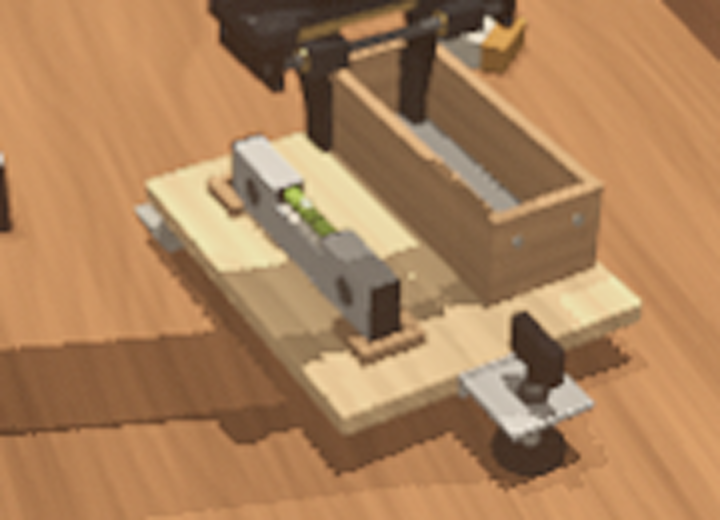

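```bash
python3 - <<'E'
from h import *
print(todelta([0.600,-0.345,.22],11.2))
E
```

```text
{'g': array([ 0.5178, -0.1859,  0.2179]), 'd': array([-0.1716,  0.0512,  0.0028]), 'yang': np.float64(10.69), 'q7': np.float64(0.378), 't': 15.05, 'F': array([-0.3,  0.4, -1.2]), 'w': 0.0598, 'yaw': np.float64(-0.51)}
```

Emit:
carry_out(
  rows=[
    {"jaw": 0.06,"delta_pos": [-0.043,0.013,0],"yaw": 0},
    {"jaw": 0.06,"delta_pos": [-0.043,0.013,0],"yaw": 0},
    {"jaw": 0.06,"delta_pos": [-0.043,0.013,0],"yaw": 0},
    {"jaw": 0.06,"delta_pos": [-0.043,0.013,0],"yaw": 0},
    {"jaw": 0.06,"delta_pos": [0,0,0],"yaw": 0},
    {"jaw": 0.06,"delta_pos": [0,0,0],"yaw": 0},
  ],
)

```text
time: 15.65
ee_pos: [0.6054, -0.334, 0.383]
eef_rot: [0.636, 0.771, -0.022, 0.003]
ft_force: [-0.7, 0.8, 0.3]
width: 0.0604
```

```bash
python3 - <<'E'
from h import *
print(todelta([0.600,-0.345,.22],11.2));s,m,g=st();print(s['joint_positions'].round(2))
c=shot('wrist','w11');np.savez('c11.npz',R=c['R'],t=c['t'])
c=shot('side','s11',(200,180,380,310),4)
c=shot('top','t11',(220,150,380,260),4.5)
E
```

```text
{'g': array([ 0.6015, -0.3402,  0.2196]), 'd': array([-0.0045, -0.0024, -0.0001]), 'yang': np.float64(10.94), 'q7': np.float64(0.578), 't': 15.65, 'F': array([-0.7,  0.8,  0.3]), 'w': 0.0604, 'yaw': np.float64(-0.26)}
[ 0.5   0.49 -0.11  1.28  0.1   1.37  0.58]
```

View pics/w11.png

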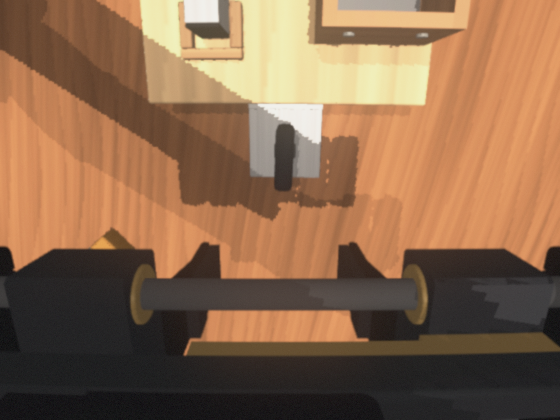

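View pics/s11.png

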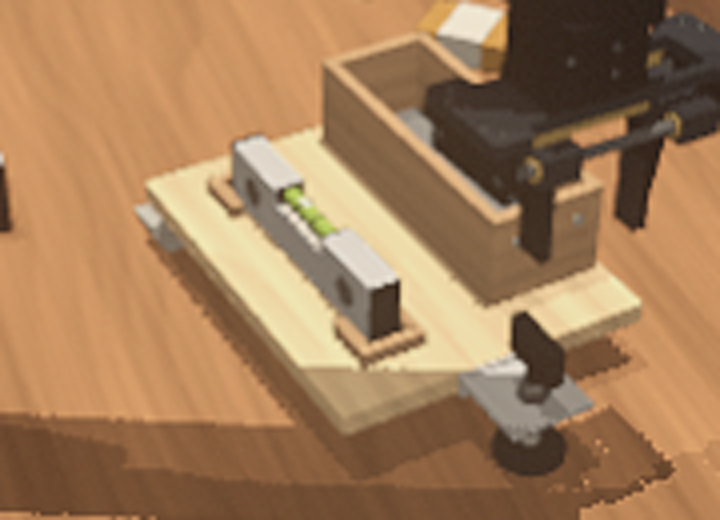

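View pics/t11.png

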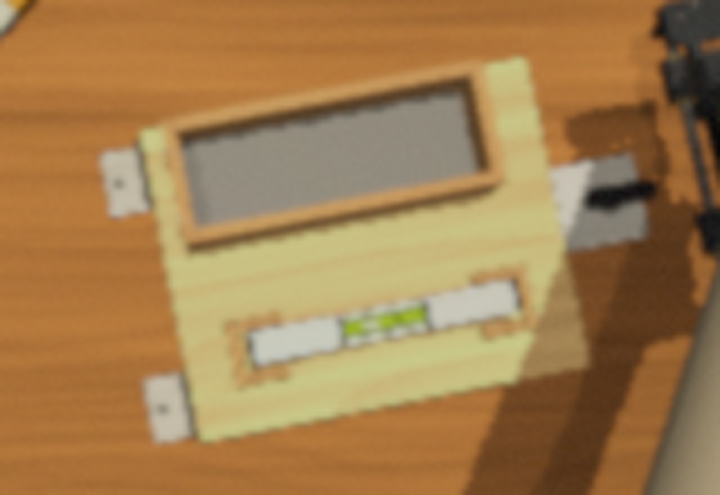

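```bash
python3 - <<'E'
from h import *
c=cams.camera('wrist');cv2.imwrite('pics/w12.png',cv2.resize(c['img'][95:210,225:345],None,fx=6,fy=5,interpolation=cv2.INTER_CUBIC))
ct=cams.camera('top');cs=cams.camera('side')
cv2.imwrite('pics/s12.png',cv2.resize(cs['img'][245:310,310:360],None,fx=10,fy=9,interpolation=cv2.INTER_CUBIC))
for z in(.095,.1): print(z,plane(c,[(287,125),(284,190)],z))
for P in([.5988,-.3034,.088],[.5988,-.3034,.102]): print([proj(k,P).round(1).tolist() for k in(c,ct,cs)])
E
```

```text
0.095 [[ 0.59336989 -0.27851933  0.095     ]
 [ 0.60112545 -0.32870534  0.095     ]]
0.1 [[ 0.59333661 -0.27820493  0.1       ]
 [ 0.60094713 -0.32745236  0.1       ]]
[[[287.5, 157.1]], [[357.0, 191.4]], [[334.6, 266.0]]]
[[[287.4, 159.9]], [[357.9, 190.9]], [[334.9, 261.8]]]
```

View pics/w12.png

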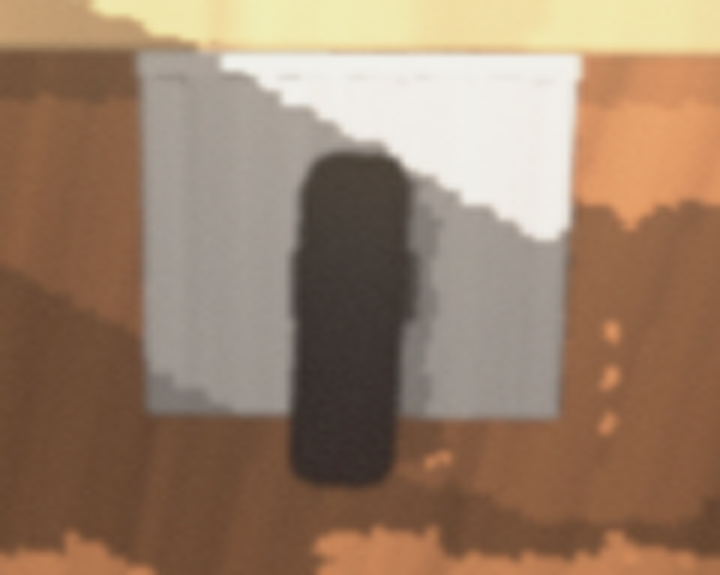

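View pics/s12.png

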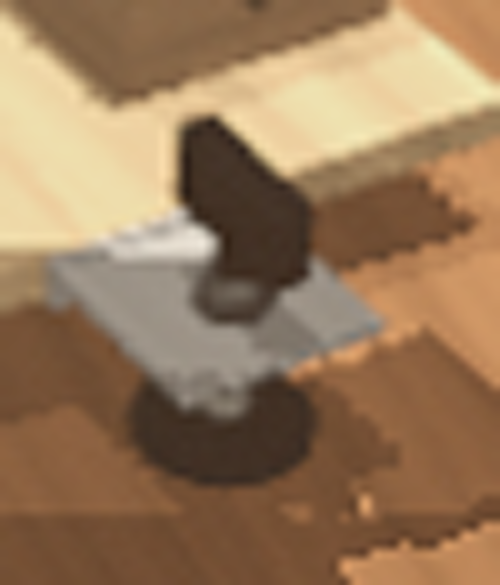

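```bash
python3 - <<'E'
from h import *
c=cams.camera('wrist');cs=cams.camera('side');ct=cams.camera('top')
for dz in(0,-.003,-.006):
    A=plane(c,[(284.2,125.4)],.073+dz)[0];B=plane(c,[(282.2,192.4)],.105+dz)[0];d=A-B;M=(A+B)/2
    print(dz,A.round(4),B.round(4),np.linalg.norm(d[:2]).round(4),np.degrees(np.arctan2(d[1],d[0])).round(2),M.round(4))
    u=d[:2]/np.linalg.norm(d[:2])*.025
    M[2]=.105+dz
    # side view predicted top corners/bottom corners of bar ends
    for e in(1,-1):
        for zz in(0,-.032): print('  side',proj(cs,[M[0]+e*u[0],M[1]+e*u[1],M[2]+zz]).round(1).tolist())
E
```

```text
0 [ 0.5914 -0.2815  0.073 ] [ 0.5998 -0.3292  0.105 ] 0.0485 100.01 [ 0.5956 -0.3054  0.089 ]
  side [[328.8, 256.2]]
  side [[328.1, 265.7]]
  side [[339.8, 267.1]]
  side [[338.9, 276.8]]
-0.003 [ 0.5914 -0.2817  0.07  ] [ 0.5999 -0.33    0.102 ] 0.0491 100.01 [ 0.5956 -0.3059  0.086 ]
  side [[328.8, 257.2]]
  side [[328.1, 266.7]]
  side [[339.8, 268.1]]
  side [[338.9, 277.8]]
-0.006 [ 0.5914 -0.2819  0.067 ] [ 0.6    -0.3308  0.099 ] 0.0497 100.0 [ 0.5957 -0.3063  0.083 ]
  side [[328.8, 258.2]]
  side [[328.1, 267.7]]
  side [[339.8, 269.2]]
  side [[338.9, 278.8]]
```

```bash
python3 - <<'E'
from h import *
print(todelta([0.596,-0.3055,.14],10));print(todelta([0.596,-0.3055,.087],10))
E
```

```text
{'g': array([ 0.6016, -0.3398,  0.2216]), 'd': array([0.0376, 0.0034, 0.0803]), 'yang': np.float64(11.01), 'q7': np.float64(0.579), 't': 16.1, 'F': array([ 1. , -0.4, -0.1]), 'w': 0.0599, 'yaw': np.float64(1.01)}
{'g': array([ 0.6016, -0.3398,  0.2216]), 'd': array([0.0394, 0.0049, 0.1333]), 'yang': np.float64(11.01), 'q7': np.float64(0.579), 't': 16.1, 'F': array([ 1. , -0.4, -0.1]), 'w': 0.0599, 'yaw': np.float64(1.01)}
```

Emit:
carry_out(
  rows=[
    {"jaw": 0.06,"delta_pos": [0.02,0.002,0.03],"yaw": 1},
    {"jaw": 0.06,"delta_pos": [0.019,0.002,0.03],"yaw": 0},
    {"jaw": 0.06,"delta_pos": [0,0,0.02],"yaw": 0},
    {"jaw": 0.06,"delta_pos": [0,0,0.018],"yaw": 0},
    {"jaw": 0.06,"delta_pos": [0,0,0],"yaw": 0},
    {"jaw": 0.06,"delta_pos": [0,0,0],"yaw": 0},
  ],
)

```text
time: 16.7
ee_pos: [0.5999, -0.2987, 0.2858]
eef_rot: [0.643, 0.766, -0.022, 0.004]
ft_force: [0.4, -0.9, 0.7]
width: 0.0599
```

```bash
python3 - <<'E'
from h import *
print(todelta([0.596,-0.3055,.087],10))
c=shot('wrist','w13')
E
```

```text
{'g': array([ 0.5963, -0.3051,  0.1224]), 'd': array([0.0009, 0.0006, 0.0354]), 'yang': np.float64(9.98), 'q7': np.float64(0.498), 't': 16.7, 'F': array([ 0.4, -0.9,  0.7]), 'w': 0.0599, 'yaw': np.float64(-0.02)}
```

View pics/w13.png

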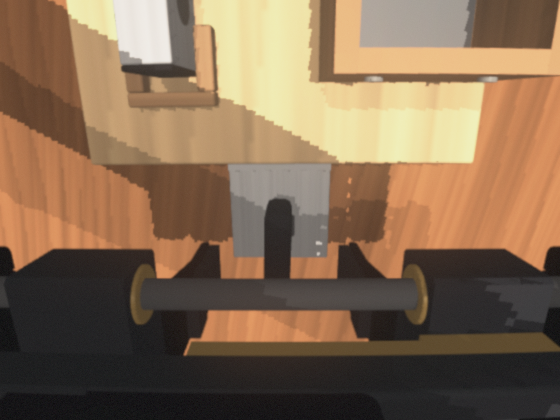

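Bar (column 278) is centred between the fingers. Descend and grip.

Emit:
carry_out(
  rows=[
    {"jaw": 0.06,"delta_pos": [0.001,0,0.018],"yaw": 0},
    {"jaw": 0.03,"delta_pos": [0,0,0.017],"yaw": 0},
    {"jaw": 0.0,"delta_pos": [0,0,0],"yaw": 0},
    {"jaw": 0.0,"delta_pos": [0,0,0],"yaw": 0},
    {"jaw": 0.0,"delta_pos": [0,0,0],"yaw": 0},
    {"jaw": 0.0,"delta_pos": [0,0,0],"yaw": 0},
    {"jaw": 0.0,"delta_pos": [0,0,0],"yaw": 0},
    {"jaw": 0.0,"delta_pos": [0,0,0],"yaw": 0},
    {"jaw": 0.0,"delta_pos": [0,0,0],"yaw": 0},
  ],
  grip_force=40,
)

```text
time: 17.65
ee_pos: [0.5989, -0.2991, 0.2506]
eef_rot: [0.643, 0.766, -0.022, 0.004]
ft_force: [-1.3, -0.0, 3.3]
width: 0.0135
```

```bash
python3 - <<'E'
from h import *
print(todelta([0.596,-0.3055,.087],10));print(r.read_state()['torque'])
c=shot('side','s14',(200,180,380,310),4)
c=shot('top','t14',(220,150,380,260),4.5)
E
```

```text
{'g': array([ 0.5954, -0.3055,  0.0873]), 'd': array([-0.0001,  0.0006,  0.0002]), 'yang': np.float64(9.98), 'q7': np.float64(0.492), 't': 17.65, 'F': array([-1.3, -0. ,  3.3]), 'w': 0.0135, 'yaw': np.float64(-0.02)}
[ 0.21044522 -0.11041244 -0.04181563]
```

View pics/s14.png

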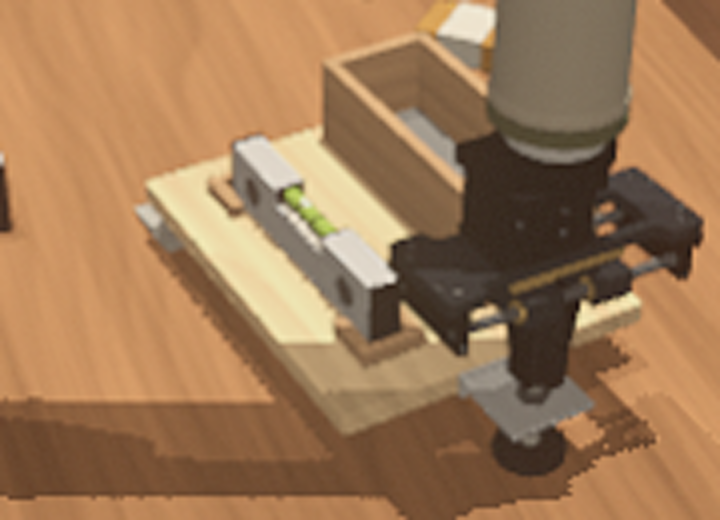

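View pics/t14.png

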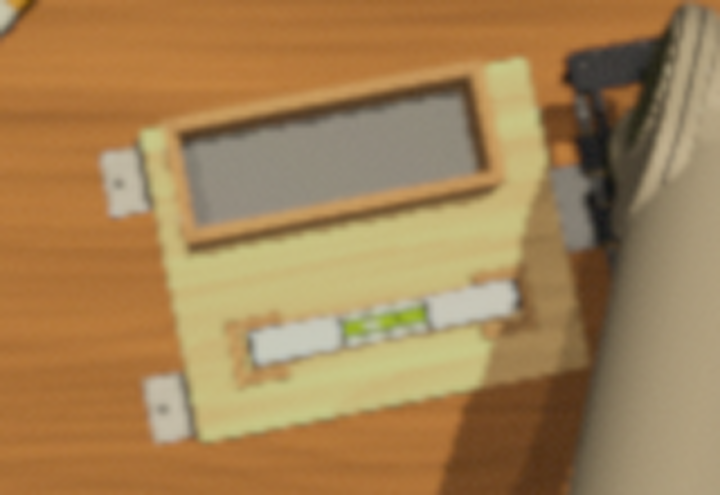

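```bash
cat >> h.py <<'E'
BA=np.radians(101.2);BY=np.array([np.cos(BA),np.sin(BA),0]);BX=np.array([np.sin(BA),-np.cos(BA),0])
def prof(c,C=(.5035,-.128),z=.09,half=.06,lat=(-.004,.004),n=121):
    s=np.linspace(-half,half,n);L=np.linspace(*lat,9)
    out=[]
    for l in L:
        P=np.array([C[0],C[1],z])+s[:,None]*BY+l*BX
        q=proj(c,P).astype(np.float32)
        out.append(cv2.remap(c['img'],q[:,0].reshape(1,-1),q[:,1].reshape(1,-1),cv2.INTER_CUBIC)[0].astype(float))
    return s,np.array(out)
E
python3 - <<'E'
from h import *
for n in('top','side'):
    c=cams.camera(n);s,o=prof(c,lat=(-.018,.018))
    im=np.clip(o,0,255).astype(np.uint8)
    cv2.imwrite(f'pics/p_{n}.png',cv2.resize(im,None,fx=6,fy=24,interpolation=cv2.INTER_NEAREST))
    print(n,proj(c,[.5035,-.128,.09]));
    q=o[3:6].mean(0)
    for i in range(0,121,4): print(round(s[i]*1000),q[i].round().astype(int).tolist(),end=';')
    print()
E
```

```text
top [[304.85210515 220.61403809]]
-60 [184, 198, 200];-56 [184, 198, 200];-52 [184, 198, 200];-48 [184, 198, 200];-44 [184, 198, 200];-40 [183, 197, 198];-36 [170, 183, 184];-32 [117, 146, 141];-28 [78, 157, 143];-24 [83, 174, 157];-20 [82, 175, 157];-16 [81, 173, 157];-12 [81, 165, 150];-8 [79, 163, 147];-4 [78, 171, 154];0 [86, 175, 158];4 [116, 179, 167];8 [132, 176, 170];12 [127, 172, 164];16 [103, 173, 160];20 [82, 175, 157];24 [77, 172, 156];28 [81, 159, 144];32 [128, 156, 150];36 [176, 187, 187];40 [187, 200, 199];44 [187, 201, 200];48 [188, 201, 200];52 [188, 202, 200];56 [187, 201, 200];60 [188, 202, 200];
side [[277.69987162 234.20794738]]
-60 [204, 216, 225];-56 [203, 216, 224];-52 [204, 217, 224];-48 [205, 218, 226];-44 [204, 217, 225];-40 [202, 216, 224];-36 [202, 215, 224];-32 [204, 217, 226];-28 [206, 217, 226];-24 [178, 186, 193];-20 [103, 165, 157];-16 [79, 173, 158];-12 [85, 174, 161];-8 [88, 176, 164];-4 [77, 154, 144];0 [84, 161, 152];4 [83, 171, 158];8 [86, 178, 164];12 [105, 179, 170];16 [117, 163, 162];20 [121, 173, 169];24 [107, 180, 170];28 [87, 175, 162];32 [80, 169, 157];36 [67, 143, 137];40 [76, 113, 117];44 [157, 167, 178];48 [200, 212, 221];52 [205, 219, 226];56 [203, 217, 225];60 [203, 216, 224];
```

View pics/p_top.png

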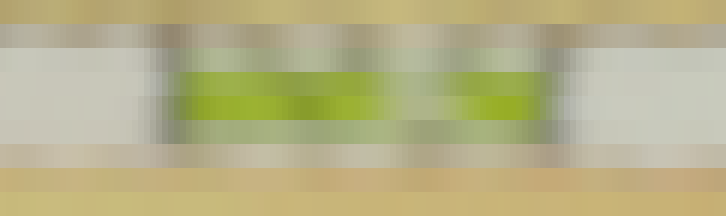

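View pics/p_side.png

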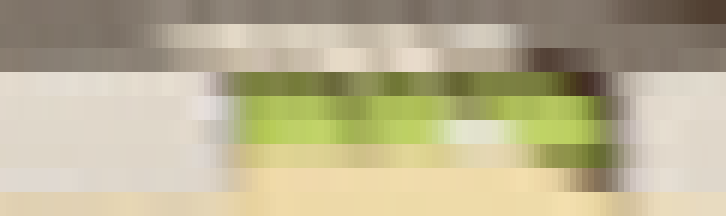

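Emit:
carry_out(
  rows=[
    {"jaw": 0.0,"delta_pos": [0,0,0],"yaw": 8},
    {"jaw": 0.0,"delta_pos": [0,0,0],"yaw": 8},
    {"jaw": 0.0,"delta_pos": [0,0,0],"yaw": 8},
  ],
)

```text
time: 18.15
ee_pos: [0.5986, -0.2991, 0.2505]
eef_rot: [0.789, 0.613, -0.021, 0.008]
ft_force: [-3.0, 1.8, 3.2]
width: 0.0135
```

```bash
python3 - <<'E'
from h import *
print(todelta([0.596,-0.3055,.087],10));print(r.read_state()['torque'])
E
```

```text
{'g': array([ 0.5948, -0.3054,  0.0871]), 'd': array([0.0002, 0.0012, 0.0001]), 'yang': np.float64(-14.33), 'q7': np.float64(0.098), 't': 18.15, 'F': array([-3. ,  1.8,  3.2]), 'w': 0.0135, 'yaw': np.float64(-24.33)}
[0.52002978 0.66509851 0.04262832]
```

Emit:
carry_out(
  rows=[
    {"jaw": 0.0,"delta_pos": [0,0,0],"yaw": 8},
    {"jaw": 0.0,"delta_pos": [0,0,0],"yaw": 8},
    {"jaw": 0.0,"delta_pos": [0,0,0],"yaw": 8},
    {"jaw": 0.0,"delta_pos": [0,0,0],"yaw": 8},
    {"jaw": 0.0,"delta_pos": [0,0,0],"yaw": 8},
    {"jaw": 0.0,"delta_pos": [0,0,0],"yaw": 8},
    {"jaw": 0.0,"delta_pos": [0,0,0],"yaw": 8},
    {"jaw": 0.0,"delta_pos": [0,0,0],"yaw": 0},
  ],
)

```text
time: 18.95
ee_pos: [0.5982, -0.2984, 0.2502]
eef_rot: [0.985, 0.171, -0.016, 0.016]
ft_force: [-8.1, 3.6, 9.3]
width: 0.0142
```

```bash
cat >> h.py <<'E'
def bub(n,save=False):
    c=cams.camera(n);s,o=prof(c,n=481)
    sl=slice(3,6) if n=='top' else slice(2,6)
    b=o[sl].mean(0)[:,0]
    # vial edges: blue crossing 150 from white
    mid=int(np.argmin(np.abs(s-(0 if n=='top' else .008))))
    g=cv2.GaussianBlur(b.reshape(1,-1),(0,0),4).ravel()
    th=150
    i=mid
    while i>0 and not(g[i]>th): i-=1
    j=mid
    while j<len(g)-1 and not(g[j]>th): j+=1
    ctr=(s[i]+s[j])/2
    w=np.where((s>s[i]+.008)&(s<s[j]-.008),np.clip(g-100,0,None),0)
    x=(w*s).sum()/w.sum()
    return dict(cam=n,edges=(s[i].round(4),s[j].round(4)),ctr=round(ctr,4),bub=round((x-ctr)*1000*.066/(s[j]-s[i]),2),peak=g[np.argmax(w)].round(0))
E
python3 - <<'E'
from h import *
print(todelta([0.596,-0.3055,.087],10));print(r.read_state()['torque'])
for n in('top','side'): print(bub(n))
E
```

```text
{'g': array([ 0.5941, -0.3045,  0.0869]), 'd': array([ 0.0015,  0.0016, -0.0001]), 'yang': np.float64(-70.24), 'q7': np.float64(-0.806), 't': 18.95, 'F': array([-8.1,  3.6,  9.3]), 'w': 0.0142, 'yaw': np.float64(-80.24)}
[ 1.37819253  1.99179584 -0.1102721 ]
{'cam': 'top', 'edges': (np.float64(-0.0347), np.float64(0.0332)), 'ctr': np.float64(-0.0007), 'bub': np.float64(7.91), 'peak': np.float64(143.0)}
{'cam': 'side', 'edges': (np.float64(-0.0225), np.float64(0.0445)), 'ctr': np.float64(0.011), 'bub': np.float64(nan), 'peak': np.float64(203.0)}h.py:68: RuntimeWarning: invalid value encountered in scalar divide
  x=(w*s).sum()/w.sum()
```

Emit:
carry_out(
  rows=[
    {"jaw": 0.05,"delta_pos": [0,0,0],"yaw": 0},
    {"jaw": 0.05,"delta_pos": [0,0,0],"yaw": 0},
    {"jaw": 0.05,"delta_pos": [0,0,0],"yaw": 0},
    {"jaw": 0.05,"delta_pos": [0,0,0],"yaw": 0},
    {"jaw": 0.05,"delta_pos": [0,0,0],"yaw": 0},
    {"jaw": 0.05,"delta_pos": [0,0,-0.02],"yaw": 0},
    {"jaw": 0.05,"delta_pos": [0,0,-0.03],"yaw": -8.5},
    {"jaw": 0.05,"delta_pos": [0,0,0],"yaw": -8.5},
    {"jaw": 0.05,"delta_pos": [0,0,0],"yaw": -8.5},
  ],
)

```text
time: 19.95
ee_pos: [0.6003, -0.2972, 0.3014]
eef_rot: [0.921, 0.39, -0.017, 0.014]
ft_force: [-0.3, 0.9, -1.1]
width: 0.0499
```

```bash
python3 - <<'E'
from h import *
print(todelta([0.596,-0.3055,.087],-70.2));s,m,g=st();print(m.round(3),s['joint_positions'].round(2))
for n in('top','side'):
  c=cams.camera(n);s,o=prof(c)
  cv2.imwrite(f'pics/q_{n}.png',cv2.resize(np.clip(o,0,255).astype(np.uint8),None,fx=6,fy=24,interpolation=cv2.INTER_NEAREST))
  print(n,[(round(s[i]*1000),int(o[2:6].mean(0)[i,0])) for i in range(10,111,3)])
print(bub('top'))
E
```

```text
{'g': array([ 0.597 , -0.3037,  0.1381]), 'd': array([ 0.0001, -0.0002,  0.0511]), 'yang': np.float64(-44.12), 'q7': np.float64(-0.382), 't': 19.95, 'F': array([-0.3,  0.9, -1.1]), 'w': 0.0499, 'yaw': np.float64(26.08)}
[[ 0.696  0.718 -0.02 ]
 [ 0.717 -0.696 -0.04 ]
 [-0.043  0.013 -0.999]] [ 0.33  0.5   0.07  1.46  0.01  1.19 -0.38]
top [(-50, 184), (-47, 184), (-44, 184), (-41, 183), (-38, 180), (-35, 160), (-32, 111), (-29, 62), (-26, 43), (-23, 48), (-20, 50), (-17, 50), (-14, 44), (-11, 41), (-8, 44), (-5, 59), (-2, 98), (1, 135), (4, 148), (7, 139), (10, 109), (13, 72), (16, 50), (19, 42), (22, 41), (25, 42), (28, 62), (31, 113), (34, 166), (37, 185), (40, 187), (43, 187), (46, 187), (49, 187)]
side [(-50, 202), (-47, 201), (-44, 202), (-41, 201), (-38, 202), (-35, 201), (-32, 201), (-29, 206), (-26, 201), (-23, 166), (-20, 115), (-17, 90), (-14, 81), (-11, 84), (-8, 85), (-5, 78), (-2, 69), (1, 73), (4, 69), (7, 82), (10, 101), (13, 97), (16, 78), (19, 73), (22, 75), (25, 84), (28, 82), (31, 84), (34, 82), (37, 64), (40, 56), (43, 119), (46, 186), (49, 205)]
{'cam': 'top', 'edges': (np.float64(-0.0347), np.float64(0.0332)), 'ctr': np.float64(-0.0007), 'bub': np.float64(4.89), 'peak': np.float64(147.0)}
```

View pics/q_side.png

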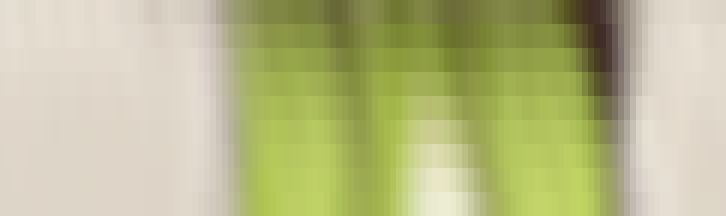

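Emit:
carry_out(
  rows=[
    {"jaw": 0.05,"delta_pos": [0,0,0],"yaw": -8.5},
    {"jaw": 0.05,"delta_pos": [0,0,0],"yaw": -8.5},
    {"jaw": 0.05,"delta_pos": [0,0,0],"yaw": -8.5},
    {"jaw": 0.05,"delta_pos": [0,0,0],"yaw": -8.5},
    {"jaw": 0.05,"delta_pos": [0,0,0],"yaw": -8.5},
    {"jaw": 0.05,"delta_pos": [0,0,0],"yaw": -8.5},
    {"jaw": 0.05,"delta_pos": [0,0,0],"yaw": -8.5},
    {"jaw": 0.05,"delta_pos": [0,0,0],"yaw": -8.5},
    {"jaw": 0.05,"delta_pos": [0,0,0],"yaw": -8.5},
    {"jaw": 0.05,"delta_pos": [0,0,0],"yaw": -8.5},
  ],
)

```text
time: 21.1
ee_pos: [0.6, -0.2971, 0.2998]
eef_rot: [0.418, 0.908, -0.022, -0.002]
ft_force: [-0.6, 0.4, 0.5]
width: 0.0499
```

Emit:
carry_out(
  rows=[
    {"jaw": 0.05,"delta_pos": [0,0,0],"yaw": -8.5},
    {"jaw": 0.05,"delta_pos": [0,0,0],"yaw": -8.5},
    {"jaw": 0.05,"delta_pos": [0,0,0],"yaw": -8.5},
    {"jaw": 0.05,"delta_pos": [0,0,0],"yaw": -8.5},
    {"jaw": 0.05,"delta_pos": [0,0,0],"yaw": -8.5},
    {"jaw": 0.05,"delta_pos": [0,0,0],"yaw": -8.5},
    {"jaw": 0.05,"delta_pos": [0,0,0],"yaw": -8.5},
    {"jaw": 0.05,"delta_pos": [0,0,0],"yaw": -8.5},
    {"jaw": 0.05,"delta_pos": [0,0,0],"yaw": 0},
  ],
)

```text
time: 22.0
ee_pos: [0.5999, -0.2973, 0.2997]
eef_rot: [-0.16, 0.987, -0.017, -0.014]
ft_force: [-0.6, 0.3, -0.5]
width: 0.0499
```

```bash
python3 - <<'E'
from h import *
print(todelta([0.597,-0.304,.087],-70.2));s,m,g=st();print(m.round(3),s['joint_positions'].round(2))
shot('wrist','w15');print(bub('top'))
E
```

```text
{'g': array([ 0.5962, -0.3036,  0.1364]), 'd': array([-0.0023,  0.0008,  0.0493]), 'yang': np.float64(108.44), 'q7': np.float64(2.121), 't': 22.0, 'F': array([-0.6,  0.3, -0.5]), 'w': 0.0499, 'yaw': np.float64(-1.36)}
[[-0.948 -0.316 -0.023]
 [-0.315  0.948 -0.039]
 [ 0.034 -0.029 -0.999]] [ 0.66  0.53 -0.4   1.44  0.26  1.23  2.12]
{'cam': 'top', 'edges': (np.float64(-0.0347), np.float64(0.033)), 'ctr': np.float64(-0.0009), 'bub': np.float64(4.96), 'peak': np.float64(149.0)}
```

View pics/w15.png

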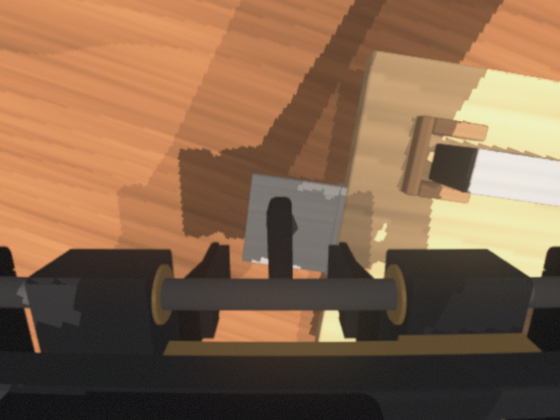

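Emit:
carry_out(
  rows=[
    {"jaw": 0.05,"delta_pos": [-0.001,0.001,0.025],"yaw": -1.3},
    {"jaw": 0.05,"delta_pos": [0,0,0.024],"yaw": 0},
    {"jaw": 0.0,"delta_pos": [0,0,0],"yaw": 0},
    {"jaw": 0.0,"delta_pos": [0,0,0],"yaw": 0},
    {"jaw": 0.0,"delta_pos": [0,0,0],"yaw": 0},
    {"jaw": 0.0,"delta_pos": [0,0,0],"yaw": 0},
    {"jaw": 0.0,"delta_pos": [0,0,0],"yaw": 0},
    {"jaw": 0.0,"delta_pos": [0,0,0],"yaw": 0},
    {"jaw": 0.0,"delta_pos": [0,0,0],"yaw": 0},
  ],
)

```text
time: 23.0
ee_pos: [0.5997, -0.2974, 0.2518]
eef_rot: [-0.172, 0.985, -0.017, -0.014]
ft_force: [-1.0, 1.5, 5.6]
width: 0.0135
```

Emit:
carry_out(
  rows=[
    {"jaw": 0.0,"delta_pos": [0,0,0],"yaw": 8},
    {"jaw": 0.0,"delta_pos": [0,0,0],"yaw": 8},
    {"jaw": 0.0,"delta_pos": [0,0,0],"yaw": 8},
    {"jaw": 0.0,"delta_pos": [0,0,0],"yaw": 8},
    {"jaw": 0.0,"delta_pos": [0,0,0],"yaw": 8},
  ],
)

```text
time: 23.5
ee_pos: [0.5996, -0.2979, 0.2519]
eef_rot: [0.178, 0.984, -0.021, -0.007]
ft_force: [-1.1, -0.6, 4.5]
width: 0.0139
```

Emit:
carry_out(
  rows=[
    {"jaw": 0.0,"delta_pos": [0,0,0],"yaw": 8},
    {"jaw": 0.0,"delta_pos": [0,0,0],"yaw": 8},
    {"jaw": 0.0,"delta_pos": [0,0,0],"yaw": 8},
    {"jaw": 0.0,"delta_pos": [0,0,0],"yaw": 8},
    {"jaw": 0.0,"delta_pos": [0,0,0],"yaw": 8},
    {"jaw": 0.0,"delta_pos": [0,0,0],"yaw": 8},
    {"jaw": 0.0,"delta_pos": [0,0,0],"yaw": 7},
    {"jaw": 0.0,"delta_pos": [0,0,0],"yaw": 0},
  ],
)

```text
time: 24.3
ee_pos: [0.5992, -0.2987, 0.2518]
eef_rot: [0.612, 0.791, -0.023, 0.004]
ft_force: [-4.2, -2.5, 5.9]
width: 0.0141
```

```bash
python3 - <<'E'
from h import *
print(todelta([0.597,-0.304,.087],10));print(r.read_state()['torque']);print(bub('top'))
E
```

```text
{'g': array([ 0.5957, -0.3054,  0.0885]), 'd': array([0.001 , 0.0017, 0.0014]), 'yang': np.float64(14.51), 'q7': np.float64(0.583), 't': 24.3, 'F': array([-4.2, -2.5,  5.9]), 'w': 0.0141, 'yaw': np.float64(4.51)}
[-0.19004954  0.43067385 -0.06366291]
{'cam': 'top', 'edges': (np.float64(-0.0345), np.float64(0.0335)), 'ctr': np.float64(-0.0005), 'bub': np.float64(1.71), 'peak': np.float64(148.0)}
```

Emit:
carry_out(
  rows=[
    {"jaw": 0.0,"delta_pos": [0,0,0.0005],"yaw": 0},
    {"jaw": 0.0,"delta_pos": [0,0,0],"yaw": 0},
    {"jaw": 0.0,"delta_pos": [0,0,0],"yaw": 0},
  ],
)

```text
time: 24.65
ee_pos: [0.5992, -0.2988, 0.2517]
eef_rot: [0.61, 0.792, -0.023, 0.004]
ft_force: [-5.3, -1.5, 8.7]
width: 0.0138
```

```bash
python3 - <<'E'
from h import *
print(todelta([0.597,-0.304,.087],10));print(r.read_state()['torque']);print(bub('top'))
E
```

```text
{'g': array([ 0.5957, -0.3054,  0.0884]), 'd': array([0.0011, 0.0017, 0.0013]), 'yang': np.float64(14.84), 'q7': np.float64(0.588), 't': 24.65, 'F': array([-5.3, -1.5,  8.7]), 'w': 0.0138, 'yaw': np.float64(4.84)}
[ 0.06864908  0.69260438 -0.1009872 ]
{'cam': 'top', 'edges': (np.float64(-0.0345), np.float64(0.0335)), 'ctr': np.float64(-0.0005), 'bub': np.float64(0.34), 'peak': np.float64(143.0)}
```

Emit:
carry_out(
  rows=[
    {"jaw": 0.0,"delta_pos": [0,0.0006,0.0003],"yaw": 0},
    {"jaw": 0.0,"delta_pos": [0,0,0],"yaw": 0},
    {"jaw": 0.0,"delta_pos": [0,0,0],"yaw": 0},
    {"jaw": 0.0,"delta_pos": [0,0,0],"yaw": 0},
    {"jaw": 0.0,"delta_pos": [0,0,0],"yaw": 0},
    {"jaw": 0.0,"delta_pos": [0,0,0],"yaw": 0},
    {"jaw": 0.0,"delta_pos": [0,0,0],"yaw": 0},
    {"jaw": 0.0,"delta_pos": [0,0,0],"yaw": 0},
    {"jaw": 0.0,"delta_pos": [0,0,0],"yaw": 0},
  ],
)

```text
time: 25.6
ee_pos: [0.5995, -0.2989, 0.2516]
eef_rot: [0.61, 0.792, -0.023, 0.003]
ft_force: [-7.2, -1.7, 11.9]
width: 0.0137
```

```bash
python3 - <<'E'
from h import *
for i in range(4):
    print(bub('top'),r.read_state()['ft_force'].round(1))
c=cams.camera('side');s,o=prof(c)
cv2.imwrite('pics/q2_side.png',cv2.resize(np.clip(o,0,255).astype(np.uint8),None,fx=6,fy=24,interpolation=cv2.INTER_NEAREST))
c=cams.camera('top');s,o=prof(c)
cv2.imwrite('pics/q2_top.png',cv2.resize(np.clip(o,0,255).astype(np.uint8),None,fx=6,fy=24,interpolation=cv2.INTER_NEAREST))
E
```

```text
{'cam': 'top', 'edges': (np.float64(-0.0345), np.float64(0.0335)), 'ctr': np.float64(-0.0005), 'bub': np.float64(0.35), 'peak': np.float64(143.0)} [-7.5 -1.3 11.1]
{'cam': 'top', 'edges': (np.float64(-0.0345), np.float64(0.0335)), 'ctr': np.float64(-0.0005), 'bub': np.float64(0.28), 'peak': np.float64(143.0)} [-7.6 -0.8 10.8]
{'cam': 'top', 'edges': (np.float64(-0.0345), np.float64(0.0335)), 'ctr': np.float64(-0.0005), 'bub': np.float64(0.36), 'peak': np.float64(143.0)} [-7.9 -1.7 11.6]
{'cam': 'top', 'edges': (np.float64(-0.0345), np.float64(0.0335)), 'ctr': np.float64(-0.0005), 'bub': np.float64(0.28), 'peak': np.float64(144.0)} [-8.2 -0.9 11.8]
```

View pics/q2_side.png

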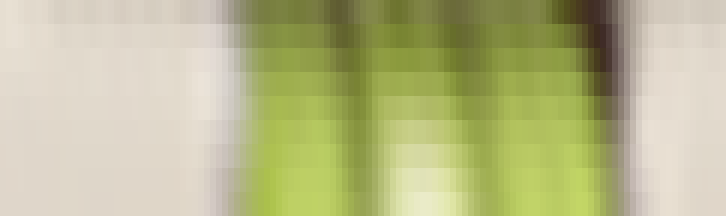

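View pics/q2_top.png

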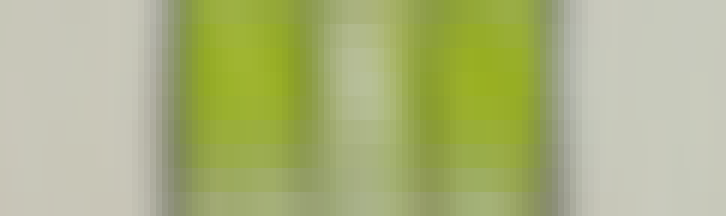

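Emit:
carry_out(
  rows=[
    {"jaw": 0.0,"delta_pos": [0,-0.0012,-0.0002],"yaw": 4},
    {"jaw": 0.0,"delta_pos": [0,0,0],"yaw": 0},
    {"jaw": 0.0,"delta_pos": [0,0,0],"yaw": 0},
    {"jaw": 0.0,"delta_pos": [0,0,0],"yaw": 0},
    {"jaw": 0.0,"delta_pos": [0,0,0],"yaw": 0},
    {"jaw": 0.0,"delta_pos": [0,0,0],"yaw": 0},
    {"jaw": 0.0,"delta_pos": [0,0,0],"yaw": 0},
    {"jaw": 0.0,"delta_pos": [0,0,0],"yaw": 0},
    {"jaw": 0.0,"delta_pos": [0,0,0],"yaw": 0},
    {"jaw": 0.0,"delta_pos": [0,0,0],"yaw": 0},
  ],
)

```text
time: 26.9
ee_pos: [0.5989, -0.2988, 0.2517]
eef_rot: [0.637, 0.771, -0.022, 0.005]
ft_force: [-4.3, -2.4, 7.5]
width: 0.0139
```

```bash
python3 - <<'E'
from h import *
for i in range(5):
    print(bub('top')['bub'],r.read_state()['ft_force'].round(1))
print(todelta([0,0,0]),r.read_state()['torque'])
c=shot('side','s16',(180,160,380,310),4)
E
```

```text
-0.36 [-3.1 -2.1  8. ]
-0.36 [-3.5 -1.3  7.5]
-0.4 [-3.4 -0.9  8.6]
-0.71 [-3.4 -2.   8.8]
-0.81 [-3.7 -1.8  8.3]
{'g': array([ 0.5955, -0.3055,  0.0884]), 'd': array([ 0.4155, -0.5247,  0.0884]), 'yang': np.float64(10.85), 'q7': np.float64(0.524), 't': 27.15, 'F': array([-3.7, -1.8,  8.3]), 'w': 0.0139} [ 0.03522638  0.29063052 -0.10982175]
```

View pics/s16.png

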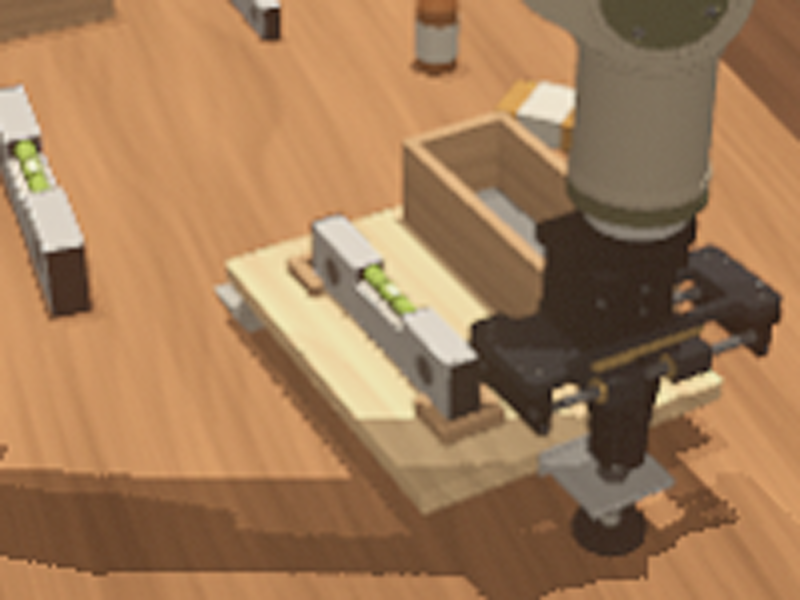

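Emit:
carry_out(
  rows=[
    {"jaw": 0.0,"delta_pos": [0,0,0.0004],"yaw": 0},
    {"jaw": 0.0,"delta_pos": [0,0,0],"yaw": 0},
    {"jaw": 0.0,"delta_pos": [0,0,0],"yaw": 0},
    {"jaw": 0.0,"delta_pos": [0,0,0],"yaw": 0},
    {"jaw": 0.0,"delta_pos": [0,0,0],"yaw": 0},
    {"jaw": 0.0,"delta_pos": [0,0,0],"yaw": 0},
    {"jaw": 0.0,"delta_pos": [0,0,0],"yaw": 0},
    {"jaw": 0.0,"delta_pos": [0,0,0],"yaw": 0},
    {"jaw": 0.0,"delta_pos": [0,0,0],"yaw": 0},
    {"jaw": 0.0,"delta_pos": [0,0,0],"yaw": 0},
  ],
)

```text
time: 28.2
ee_pos: [0.5989, -0.2989, 0.2517]
eef_rot: [0.637, 0.771, -0.022, 0.005]
ft_force: [-4.5, -1.1, 10.2]
width: 0.0137
```

```bash
python3 - <<'E'
from h import *
for i in range(8):
    print(bub('top')['bub'],r.read_state()['ft_force'].round(1))
c=cams.camera('side');s,o=prof(c)
cv2.imwrite('pics/q3_side.png',cv2.resize(np.clip(o,0,255).astype(np.uint8),None,fx=6,fy=24,interpolation=cv2.INTER_NEAREST))
E
```

```text
0.19 [-5.1 -0.6 10.3]
0.14 [-4.5 -0.5 11.3]
0.14 [-4.9 -1.3 10.7]
0.2 [-4.7 -1.3  9.8]
0.23 [-4.6 -1.1  9.7]
0.17 [-3.9 -1.   9.4]
0.25 [-4.5 -1.3 10.2]
0.17 [-4.9 -1.4  8.9]
```

View pics/q3_side.png

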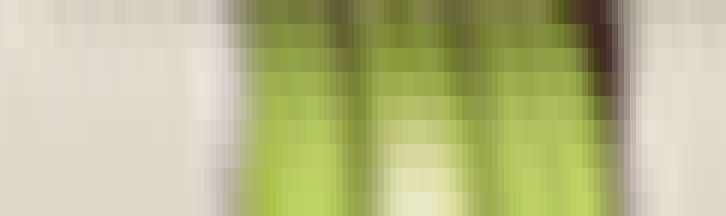

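```bash
python3 - <<'E'
from bench import job
print(job.close_job())
E
```

```text
the job is handed in; nothing more can be done
None
```

The 200 mm spirit level is seated in its cradle and released. The arm is still gripping and pressing the wing knob with the bubble centred, and I handed the job in at about 28.6 s. I turned the knob clockwise in two grips, about 180° in all.

**Last checks:**
- **Bubble:** the top camera put it +0.1 to +0.25 mm from the middle. The side view agreed by eye, perhaps 1 mm towards the hinge end; the allowance is ±3 mm.
- **Push and grip:** the downward push read 9–11 N, about 1 kg. Sideways force was about 5 N, and the jaws were closed on the knob at 13.7 mm with the grip set to 40 N.
- **Level and other items:** the pictures showed the level between its cleats. I never moved the soap bars or the oil bottle.

**What went wrong:**
- **Wrist joint:** early on I turned the last joint to its end stop. It read -2.603 against a stated limit of -2.6, so it may count as a range overrun.
- **Tilt:** hitting that stop left the tool tilted about 2.5° from then on. The level went in with its hinge-side end touching the board first, and dropped the last few millimetres when released.

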